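# Rotate the glue and filler stock for a glue-up

## Robot

A 7-joint arm with a two-finger parallel gripper is mounted at the origin on a cart in front of the work surface, level with it; the furniture and walls round the work are solid. World frame = base frame: x ahead of the robot, y to its left, z up, the work surface at z = 0. Lengths are in m, angles in rad, forces in N, time in s.
With the tool pointing down it reaches from about 0.425 to 0.825 m from the base axis. Payload 3.6 kg.
Tool frame: the origin (TCP) lies midway between the tips of the shut fingers; the grasp point (between the pads) lies 19 mm behind it; z points along the fingers, y is the direction in which the jaws open and shut (so a half turn about z gives the same grasp; the last joint's range is limited). The gripper opens to 85 mm and grips with 20 to 120 N. Pads are 22 mm wide; open, the fingers measure 114 mm over their backs; the gripper's body (76 mm by 85 mm) begins 54 mm behind the grasp point. The pads swing forward as they close: fully open they stand 13 mm farther back than shut.
Start: joints at [-1.224, 0.615, -0.013, 1.423, 0.008, 1.103, -0.04], TCP at [0.237, 0.605, 0.231] pointing down, gripper open.
Joint ranges: [-3.12, 3.12], [-0.3, 2.06], [-1.34, 1.32], [0.26, 2.42], [-1.36, 4.5], [0.01, 1.98], [-2.84, 2.84]. Speed limits (rad/s): [2.79, 2.79, 3.14, 3.14, 3.14, 3.14, 3.14].

## Interface

Orientations are given as a 3x3 rotation matrix whose columns are the frame's x, y, z axes.
In Python, from plant import ctrl, imaging gives the robot as it stands. The module is installed in compiled form; this text tells all that it offers.
- The arm moves only by the tool step_arm, never from a script. Its argument "commands" is text: rows parted by semicolons, each of 5 numbers parted by spaces: the gripper command: -1 is fully open, 1 is shut, values between are in proportion, then the shift along the tool's x, y, z in mm, then the turn about the tool's z in degrees. In form: fingers tx ty tz spin; .... A call has 1 to 12 rows; each row shifts and turns the commanded pose from where the row before left it, along the tool's axes as they then stand; what a row does not reach is not made up. A row lasts 1/12 s, in which the tool goes at most 41.7 mm and 7.16 degrees, less where a joint would pass 70% of its speed; a pose out of reach is approached as far as the arm can. A call with a gripper value outside its range is refused whole. The fingers move at their own pace and stop on an object; the grip force is fixed at half the most. Time passes only in rows, so rows that do not move let the fingers close. It gives the time, the measured TCP pose, the force and the opening at its end, in the units of the state.
- ctrl.get_obs(): the state, without advancing time (a new reading comes with each control period).
- imaging.capture(name): name is "side" or "top"; returns a dict with "pixels" (384x512x3 uint8, red, green, blue), "range_z" (384x512 float32, m along the optical axis (not along the pixel's ray), 0 where there is no reading), "vertical_fov" (degrees; the focal length in pixels is half the picture's height over the tangent of half this angle, whatever the lens; pixels are square), "cx", "cy" (the principal point, pixels), "k1" (the pictures are not rectified: a ray, as slopes to the right and down, at radius r is drawn at 1 + k1 r^2 times it, then the intrinsics apply), "rvec" (rotation vector, rad) and "tvec" (3), from world to camera coordinates, as OpenCV has them. Camera axes: x right, y down, z forward; pixel columns grow to the right and rows downward; lengths in m; the calibration is good to about 2 mm. A picture is of the moment at which its call begins.
- ctrl.job_done(): hands the job in, once; it reports no verdict.
The state is a dict: "time": time; "joints": joint angles; "joint_velocities": joint speeds; "tau": joint torques, N m; "position": TCP position; "tool_rot": TCP orientation; "contact_force": force on the tool from outside, world axes, zero at the start; "torque": the same for the moment, N m; "opening": finger opening in m.
Only numpy, scipy, OpenCV 4.12 (cv2) and the standard library are available. Lean on these libraries where they do the work, as an engineer would, in place of code of your own. Each camera call takes 0.05 s, during which the arm holds its last target.

## Task

Both sloped stock lanes on the bench are full. Get the oldest glue bottle and the oldest filler jar, the ones at the low front end of their lanes, ready for the glue-up by standing them in the wooden caddy, the glue in the smaller compartment and the filler in the larger; then load the new glue bottle and the new filler jar from the right-hand side of the bench top into their own lanes, behind the one that has slid forward. Keep everything upright and leave the wax tin where it is.

Things in the scene. Friction and masses are not known exactly. Their poses are not given: they have to be found in the camera images.
- glue_front: wood-glue bottle at the front (low end, the oldest) of the glue lane at the start: white with a yellow label and a red cap, 50 mm across and straight up to 72 mm, then a shoulder, the 27 mm wide cap ending at 100 mm; about 150 g. Origin: centre of its underside; z up along its axis.
- glue_second: wood-glue bottle that stands right behind glue_front in the glue lane at the start; same shape.
- glue_new: the new wood-glue bottle, standing on the bench top to the right of the lanes and caddy (not the tall old one at the back left, in the sunk tray); same shape.
- jar_front: wood-filler jar at the front (low end, the oldest) of the filler lane at the start: white, 60 mm across and straight up to 50 mm, grey lid of 59 mm from 58 to 73 mm height, about 160 g. Origin: centre of its underside; z up along its axis.
- jar_second: wood-filler jar that stands right behind jar_front in the filler lane at the start; same shape.
- jar_new: the new wood-filler jar, standing on the bench top to the right of the lanes and caddy (not the old one at the back left, in the sunk tray); same shape.
- glue_lane: sloped lane for two glue bottles, fixed: slick white deck 55 x 122 mm between plywood cheeks 14 mm higher, rising 0.13 rad to its own +x; what stands on it leans and slides to the stop and wire bar (50 mm above the deck) at -x. Rear end open, 20 mm spare. Origin: centre of foot, z up. Underside centres (x,z) mm: front place (-35, 29), rear place (15, 36); y=0
- jar_lane: sloped lane for two filler jars, fixed: slick white deck 65 x 142 mm between plywood cheeks 14 mm higher, rising 0.13 rad to its own +x; what stands on it leans and slides to the stop and wire bar (42 mm above the deck) at -x. Rear end open, 20 mm spare. Origin: centre of foot, z up. Underside centres (x,z) mm: front place (-40, 30), rear place (20, 38); y=0
- caddy: open wooden caddy, fixed, 174 x 94 mm, walls 26 mm high, 6 mm thick, cork floor 6 mm above the bench. Two compartments 82 mm wide (y): the smaller, 66 mm long, at -x (centre x = -48 mm) for the glue; the larger, 90 mm long, at +x (centre x = 36 mm) for the filler jar. Origin: centre of its underside, z up.
- wax_tin: short yellow tin of finishing wax with a yellow lid, 58 mm across, 52 mm high, standing among the new stock on the bench; it has no lane and stays where it is. Origin: centre of its underside.

How it is judged:
At the end, for the whole second after the job is handed in: Former front bottle and jar stand in the caddy, glue in the smaller, filler in the larger compartment; in each lane the former second is at the stop (10 mm) and the new one of its kind right behind (12 mm along, 8 across); all upright, released, at rest; wax tin within 25 mm of its start (x of glue_front in the frame of caddy between -0.06 and -0.036 m and y of glue_front in the frame of caddy between -0.02 and 0.02 m and z of each of glue_front, jar_front in the frame of caddy below 0.011 m and x of glue_second in the frame of glue_lane between -0.0453 and -0.0253 m and y of glue_second in the frame of glue_lane between -0.008 and 0.008 m and z of glue_second in the frame of glue_lane between 0.0233 and 0.0353 m and x of glue_new in the frame of glue_lane between 0.0035 and 0.0275 m and y of glue_new in the frame of glue_lane between -0.008 and 0.008 m and z of glue_new in the frame of glue_lane between 0.03 and 0.042 m and angle between each of glue_front, jar_front's own z axis and vertical below 0.08 rad and angle between each of glue_second, glue_new, jar_second, jar_new's own z axis and vertical below 0.22 rad and linear speed of each of glue_front, glue_second, glue_new, jar_front, jar_second, jar_new below 0.02 m/s and x of jar_front in the frame of caddy between 0.017 and 0.055 m and y of jar_front in the frame of caddy between -0.015 and 0.015 m and x of jar_second in the frame of jar_lane between -0.0503 and -0.0303 m and y of jar_second in the frame of jar_lane between -0.008 and 0.008 m and z of jar_second in the frame of jar_lane between 0.024 and 0.036 m and x of jar_new in the frame of jar_lane between 0.0084 and 0.0324 m and y of jar_new in the frame of jar_lane between -0.008 and 0.008 m and z of jar_new in the frame of jar_lane between 0.0319 and 0.0439 m and distance of wax_tin from where it was at the start of the episode below 0.025 m); the robot touches nothing.
It fails at once if a glue bottle or filler jar was tipped over (angle between any of glue_front, glue_second, glue_new, jar_front, jar_second, jar_new's own z axis and vertical above 0.7 rad).
It also fails if it takes over 112 s, if anything falls off the work surface, if the arm or the gripper's body presses on something with over 40 N, if the wrist force passes 120 N, or if a joint passes its speed limit or range.

## Working session

There is one attempt and no reset: what is moved stays moved. The work goes in short steps, Python scripts to look and compute and a tool call to move; the robot and the scene stay as the last step left them, time stands still between calls to the robot, and variables do not carry over. Pictures are saved under pics/ and viewed, and the job is handed in when it is done.

Besides the shell and the picture viewer there is one more tool, called after "Emit:" as a command line: name --argument value ..., lists and objects as JSON in quotes. step_arm: Moves the arm, as the interface text tells. Its arguments: {"type":"object","properties":{"commands":{"type":"string"}},"required":["commands"]}

```bash
mkdir -p pics; ls; cat > h.py <<'E'
import numpy as np, cv2
from plant import ctrl, imaging
def cap(n):
    c=imaging.capture(n); H=c["pixels"].shape[0]
    f=H/2/np.tan(np.radians(c["vertical_fov"])/2)
    c["K"]=np.array([[f,0,c["cx"]],[0,f,c["cy"]],[0,0,1.]]); c["D"]=np.array([c["k1"],0,0,0,0.])
    c["R"]=cv2.Rodrigues(np.array(c["rvec"],float))[0]; c["t"]=np.array(c["tvec"],float).reshape(3)
    return c
def rays(c,uv):
    p=cv2.undistortPoints(np.array(uv,float).reshape(-1,1,2),c["K"],c["D"]).reshape(-1,2)
    d=np.c_[p,np.ones(len(p))]
    return -c["R"].T@c["t"], d@c["R"], d
def plane(c,uv,z):
    o,d,_=rays(c,uv); return o+d*((z-o[2])/d[:,2])[:,None]
def cloud(c):
    H,W=c["range_z"].shape; u,v=np.meshgrid(np.arange(W),np.arange(H))
    o,d,_=rays(c,np.stack([u,v],-1).reshape(-1,2))
    P=o+d*c["range_z"].reshape(-1,1); P[c["range_z"].ravel()==0]=np.nan
    return P.reshape(H,W,3)
def proj(c,P):
    return cv2.projectPoints(np.array(P,float).reshape(-1,1,3),np.array(c["rvec"],float),c["t"],c["K"],c["D"])[0].reshape(-1,2)
def save(c,n): cv2.imwrite("pics/"+n,cv2.resize(c["pixels"][:,:,::-1],(800,600)))
E
python3 - <<'E'
from h import *
for n in("top","side"):
    c=cap(n); save(c,n+"0.png"); print(n,c["vertical_fov"],c["k1"],-c["R"].T@c["t"],c["R"][2])
o=ctrl.get_obs(); print(o)
E
```

```text
pics
top 43.43023965435223 -0.17124127381260162 [ 0.31818506 -0.07777071  1.20208361] [ 0.15491321 -0.02467937 -0.98761978]
side 44.778171951347105 -0.17302791467441297 [-0.14796783 -1.19161913  0.80809005] [ 0.44536659  0.7301607  -0.51818333]
{'time': 0.1, 'joints': array([-1.22349896,  0.61580249, -0.01262162,  1.42473692,  0.00808959,
        1.10339765, -0.04041681]), 'joint_velocities': array([ 0.00043843, -0.00217012, -0.00109236, -0.00305741,  0.00054155,
        0.00021444, -0.00119182]), 'tau': array([ 1.74102814e-03, -4.70381427e+01,  2.60283379e-01, -1.71568841e+01,
        1.01309444e-02,  5.93033925e-03,  1.39485437e-05]), 'position': array([0.23708355, 0.60448538, 0.23026752]), 'tool_rot': array([[-9.30965017e-01,  3.65107464e-01, -8.22909005e-04],
       [ 3.65108391e-01,  9.30962553e-01, -2.14202316e-03],
       [-1.59711764e-05, -2.29459961e-03, -9.99997367e-01]]), 'contact_force': array([-0.64693998,  0.63103456, -0.25994118]), 'torque': array([-0.00985864, -0.02649139, -0.00603897]), 'opening': 0.08559483069742686}
```

View pics/top0.png

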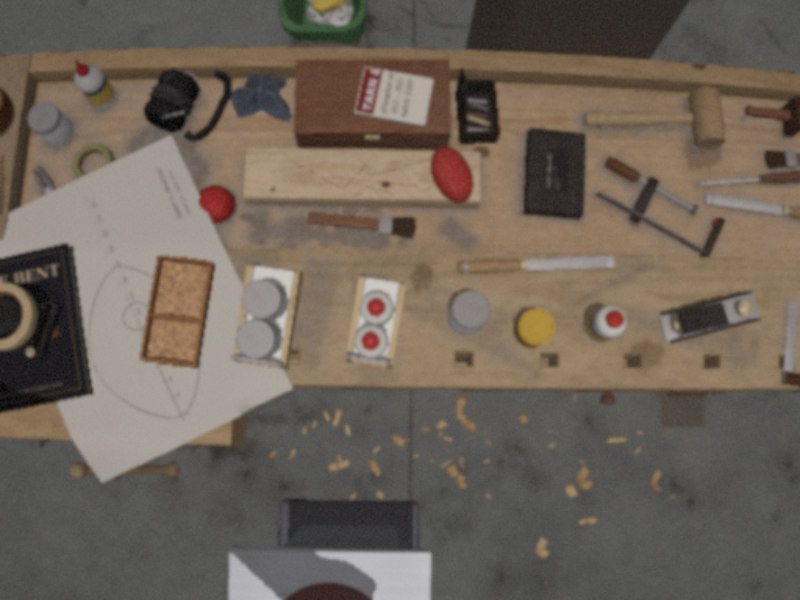

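View pics/side0.png

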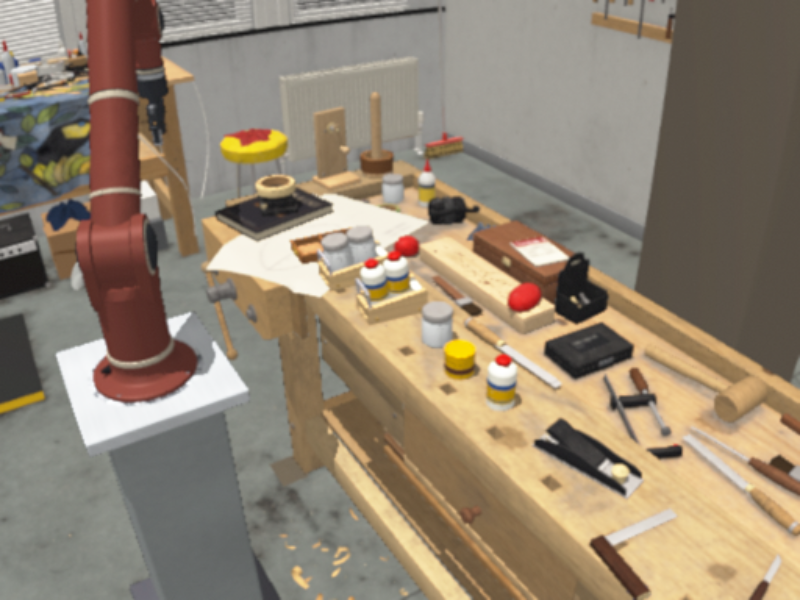

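The top view (800x600) shows the caddy at (178,312) with its smaller compartment near the robot. The jar lane is at (267,315), the glue lane at (376,320), the new jar at (469,310), the wax tin at (536,327) and the new glue at (611,322). The lanes' low ends face the robot (bottom of the picture).

```bash
python3 - <<'E'
from h import *
c=cap("top"); P=cloud(c)
im=c["pixels"]
z=im[155:245,85:265,::-1]; cv2.imwrite("pics/cropA.png",cv2.resize(z,None,fx=4.4,fy=4.4,interpolation=cv2.INTER_CUBIC))
hsv=cv2.cvtColor(im,cv2.COLOR_RGB2HSV)
Z=P[...,2]
roi=np.zeros(Z.shape,bool); roi[150:245,85:420]=1
red=((hsv[...,0]<8)|(hsv[...,0]>172))&(hsv[...,1]>150)&(hsv[...,2]>90)&roi
yel=(abs(hsv[...,0].astype(int)-24)<6)&(hsv[...,1]>170)&(hsv[...,2]>120)&roi
grey=(hsv[...,1]<50)&(Z>0.055)&roi&(Z<0.14)
for n,m,lo in(("red",red,0.06),("yel",yel,0.03),("grey",grey,0.055)):
    k,l,s,ce=cv2.connectedComponentsWithStats(m.astype(np.uint8))
    for i in range(1,k):
        if s[i,4]<25: continue
        q=P[l==i]; q=q[np.isfinite(q[:,2])]; q=q[q[:,2]>lo]
        if len(q)==0: print(n,"none",ce[i]);continue
        zt=np.percentile(q[:,2],[10,50,90]); 
        print(n,s[i],ce[i].round(1),zt.round(4),np.median(q,0).round(4), plane(c,[ce[i]],zt[1])[0].round(4))
# bench level
b=P[215:240,280:400].reshape(-1,3); print(np.nanmedian(b[:,2]))
s=cap("side"); z=s["pixels"][140:270,180:360,::-1]; cv2.imwrite("pics/cropB.png",cv2.resize(z,None,fx=4.4,fy=4.4,interpolation=cv2.INTER_CUBIC))
E
```

```text
red [236 192   9   9  64] [240.2 196.2] [0.1291 0.132  0.1353] [ 0.5124 -0.0701  0.132 ] [ 0.5122 -0.0704  0.132 ]
red [389 200   9   9  64] [393.  203.8] [0.0945 0.0971 0.1002] [ 0.5063 -0.4327  0.0971] [ 0.5071 -0.433   0.0971]
red [233 214   9   9  64] [236.7 217.9] [0.1226 0.1259 0.129 ] [ 0.4632 -0.0641  0.1259] [ 0.4635 -0.0635  0.1259]
grey [ 148  179   35   55 1231] [166.2 205.5] [0.0722 0.1033 0.1109] [0.4909 0.1004 0.1033] [0.4926 0.1004 0.1033]
grey [222 186  30  47 590] [239.2 209.8] [0.0784 0.1092 0.1174] [ 0.4838 -0.0697  0.1092] [ 0.4846 -0.0685  0.1092]
grey [289 186  24  25 464] [300.7 197.8] [0.0695 0.0723 0.0752] [ 0.5214 -0.2153  0.0723] [ 0.5218 -0.2146  0.0723]
grey [379 196  22  21 229] [387.5 206.9] [0.0625 0.0777 0.0832] [ 0.4995 -0.4227  0.0777] [ 0.5025 -0.4252  0.0777]
-0.0002432272746641928
```

View pics/cropA.png

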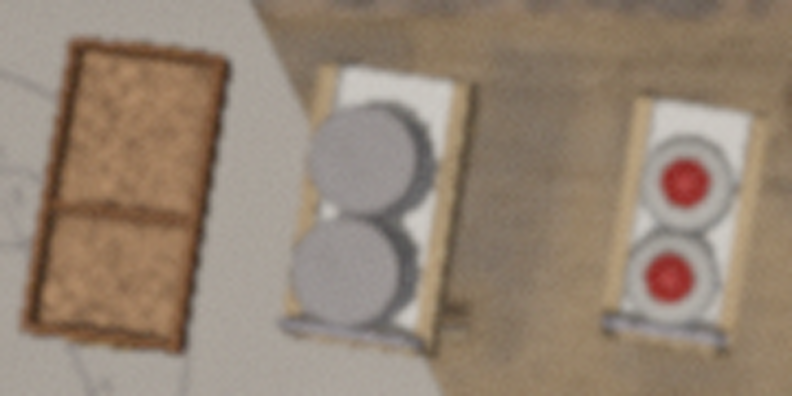

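View pics/cropB.png

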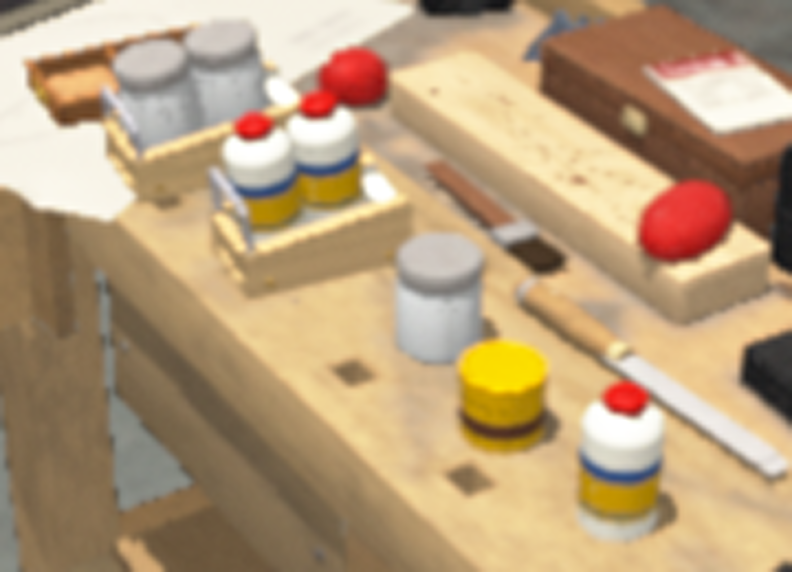

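```bash
cat > meas.py <<'E'
from h import *
def circ(c,m,lo,hi,ztop,thr=20):
    pass
c=cap("top"); P=cloud(c); Z=P[...,2]; im=c["pixels"]
hsv=cv2.cvtColor(im,cv2.COLOR_RGB2HSV)
# lids by Hough in grey
g=cv2.cvtColor(im,cv2.COLOR_RGB2GRAY)
# caddy rim: brown & z between .015 and .035
roi=np.zeros(Z.shape,bool); roi[150:245,80:150]=1
m=(roi&(hsv[...,1]>100)).astype(np.uint8)
k,l,s,ce=cv2.connectedComponentsWithStats(m); i=1+s[1:,4].argmax()
cn=cv2.findContours((l==i).astype(np.uint8),0,1)[0][0].reshape(-1,2)
rp=plane(c,cn,0.026)[:,:2]
r=cv2.minAreaRect((rp*1000).astype(np.float32)); print("caddy rect",r)
# raw points just outside/inside; yellow tin
yel=(hsv[...,0]>20)&(hsv[...,0]<32)&(hsv[...,1]>150); yel[:,:300]=0; yel[:150]=0; yel[245:]=0; yel[:,:]&=True
k,l,s,ce=cv2.connectedComponentsWithStats(yel.astype(np.uint8)); i=1+s[1:,4].argmax()
print("yel",s[i],ce[i],plane(c,[ce[i]],.045)[0])
q=P[l==i]; print(np.nanpercentile(q[:,2],[5,50,95]))
# jars
for lo,box in((.085,(148,179,40,60)),(.06,(285,180,40,40))):
    x,y,w,h=box; m=np.zeros(Z.shape,np.uint8); m[y:y+h,x:x+w]=((hsv[...,1]<50)&(Z>lo))[y:y+h,x:x+w]
    p=np.argwhere(m)[:,::-1]; Q=P[m>0]
    if lo>.08:
        _,lb,cc=cv2.kmeans(p.astype(np.float32),2,None,(3,50,.01),5,0); lb=lb.ravel()
    else: lb=np.zeros(len(p),int)
    for j in set(lb):
        q=Q[lb==j]; (cx,cy),rr=cv2.minEnclosingCircle(p[lb==j].astype(np.float32))
        print("jar",p[lb==j].mean(0).round(1),q.mean(0).round(4),"rng",(np.percentile(q,[2,98],axis=0).mean(0)).round(4),"zmed",np.median(q[:,2]).round(4),"enc",cx,cy,rr)
E
python3 meas.py
python3 - <<'E'
from h import *
c=cap("top"); P=cloud(c)
# lane cheek and deck map
for name,x0,x1 in(("jar",145,195),("glue",220,265)):
    for v in range(168,240,6): print(name,v,[int(1000*z) if z==z else -1 for z in P[v,x0:x1:2,2]])
E
```

```text
caddy rect ((520.3187866210938, 247.62672424316406), (93.59293365478516, 172.5779266357422), 83.45661163330078)
yel [332 198  22  23 377] [342.53846154 208.80371353] [ 0.50108304 -0.32139581  0.045     ]
[0.04694646 0.0504573  0.05416131]
jar [163.2 216.1] [0.4681 0.1067 0.1011] rng [0.4684 0.1066 0.0999] zmed 0.1014 enc 163.0792236328125 216.00650024414062 13.075743675231934
jar [167.6 190.9] [0.5261 0.098  0.1078] rng [0.5259 0.0989 0.101 ] zmed 0.1086 enc 167.52597045898438 190.17532348632812 13.648597717285156
jar [300.7 197.7] [ 0.5219 -0.2145  0.0724] rng [ 0.522  -0.2143  0.0721] zmed 0.0725 enc 300.3780517578125 197.81707763671875 12.290515899658203
jar 168 [0, -1, -1, 0, -1, 1, -4, -6, -3, -4, 0, 0, -3, -3, -3, -2, -3, -6, -2, -3, 1, -1, -6, 0, -3]
jar 174 [1, -2, -2, -2, -3, -3, 52, 53, 49, 40, 39, 39, 40, 47, 41, 43, 42, 45, 42, 39, 47, 47, 57, 53, -1]
jar 180 [-2, -2, 5, 2, -1, -1, 50, 52, 112, 116, 112, 120, 109, 116, 89, 40, 39, 40, 34, 39, 43, 53, 55, 36, 6]
jar 186 [-3, 0, -3, -3, -2, 52, 112, 108, 113, 109, 112, 113, 109, 111, 113, 109, 113, 108, 71, 37, 37, 54, 53, 
[... 1404 characters left out ...]
, 46, 43, 116, 116, 124, 130, 131, 129, 130, 125, 116, 113, 34, 47, 48, 0, -2, 0, -6]
glue 204 [0, 0, 3, 44, 41, 36, 34, 105, 107, 109, 116, 111, 110, 110, 106, 36, 44, 47, 1, 0, 0, 8, 1]
glue 210 [1, 0, -2, 42, 39, 106, 109, 111, 110, 107, 112, 108, 104, 33, 32, 28, 46, 44, -1, -4, -7, 0, 0]
glue 216 [-5, -3, 40, 43, 107, 108, 121, 124, 130, 129, 128, 122, 110, 107, 87, 42, 39, -1, 0, 1, 2, -1, -3]
glue 222 [-3, 0, 41, 35, 104, 105, 113, 123, 128, 123, 124, 110, 106, 103, 30, 38, 41, -1, -1, 4, -4, 0, 0]
glue 228 [-5, 71, 81, 80, 78, 77, 76, 71, 101, 97, 95, 24, 25, 26, 36, 37, 13, 1, -2, 2, -2, 1, -4]
glue 234 [-1, 2, 2, -5, -2, 0, 0, 0, -2, 5, 0, 0, 4, 5, 19, 26, -2, 2, -4, -5, -2, 0, -1]
```

```bash
cat > lanes.py <<'E'
from h import *
def lanes():
    c=cap("top"); P=cloud(c); Z=P[...,2]; im=c["pixels"]; hsv=cv2.cvtColor(im,cv2.COLOR_RGB2HSV)
    for name,u0,u1,mid in(("jar",140,200,(.49,.10)),("glue",215,275,(.484,-.067))):
        m=np.zeros(Z.shape,bool); m[165:240,u0:u1]=1
        m&=(Z>.022)&(Z<.06)&(hsv[...,1]>70)
        Q=P[m]; th=np.radians(-7)
        lat=(Q[:,0]-mid[0])*-np.sin(th)+(Q[:,1]-mid[1])*np.cos(th)
        for sgn in(1,-1):
            q=Q[(lat*sgn>.015)]
            l=lat[lat*sgn>.015]; q=q[abs(l-np.median(l))<.008]
            vx,vy,x0,y0=cv2.fitLine((q[:,:2]*1000).astype(np.float32),cv2.DIST_HUBER,0,.01,.01).ravel()
            if vx<0: vx,vy=-vx,-vy
            print(name,"+y" if sgn>0 else "-y",len(q),"yaw",np.degrees(np.arctan2(vy,vx)).round(2),"y at x=.49:",(y0+vy/vx*(490-x0)).round(2),"x range",np.percentile(q[:,0],[1,99]).round(4))
lanes()
E
for i in 1 2 3; do python3 lanes.py; done
```

```text
jar +y 68 yaw -6.56 y at x=.49: 141.92 x range [0.4543 0.5909]
jar -y 233 yaw -8.29 y at x=.49: 64.17 x range [0.4371 0.5792]
glue +y 126 yaw -8.33 y at x=.49: -33.99 x range [0.4574 0.5761]
glue -y 141 yaw -7.88 y at x=.49: -101.9 x range [0.4435 0.5671]
jar +y 68 yaw -6.7 y at x=.49: 141.87 x range [0.4539 0.5911]
jar -y 239 yaw -7.98 y at x=.49: 63.91 x range [0.4349 0.5786]
glue +y 126 yaw -8.32 y at x=.49: -34.03 x range [0.4573 0.5761]
glue -y 148 yaw -7.95 y at x=.49: -101.77 x range [0.4423 0.5672]
jar +y 73 yaw -6.63 y at x=.49: 141.95 x range [0.4536 0.5911]
jar -y 237 yaw -8.16 y at x=.49: 63.9 x range [0.4347 0.5793]
glue +y 126 yaw -8.39 y at x=.49: -33.99 x range [0.4573 0.5763]
glue -y 144 yaw -7.91 y at x=.49: -101.86 x range [0.4448 0.5678]
```

```bash
cat > to.py <<'E'
import sys
from h import *
# usage: to.py x y z [yawdeg of tool y from world y]
o=ctrl.get_obs(); R=o["tool_rot"]; p=o["position"]
t=np.array([float(v) for v in sys.argv[1:4]]); 
yaw=np.degrees(np.arctan2(-R[0,1],R[1,1])); ty=float(sys.argv[4]) if len(sys.argv)>4 else yaw
print("t",round(o["time"],2),"pos",p.round(4),"yaw",yaw.round(2),"open",round(o["opening"],4),"F",o["contact_force"].round(1))
print("z tilt",R[:,2].round(4))
print("tool shift mm (before spin)",(R.T@(t-p)*1000).round(1),"spin deg",round(-(ty-yaw),2))
a=np.radians(ty); Rn=np.array([[-np.cos(a),-np.sin(a),0],[-np.sin(a),np.cos(a),0],[0,0,-1]])
print("tool shift mm (after spin)",(Rn.T@(t-p)*1000).round(1))
E
python3 to.py 0.469 -0.0645 0.23 -8
```

```text
t 0.45 pos [0.2373 0.6051 0.2312] yaw -21.41 open 0.0855 F [ 0.3 -0.3 -0.2]
z tilt [-1.e-04 -2.e-04 -1.e+00]
tool shift mm (before spin) [-460.2 -538.8    1.3] spin deg -13.41
tool shift mm (after spin) [-322.7 -630.8    1.2]
```

Emit:
step_arm --commands "-1 0 0 0 -6.7; -1 0 0 0 -6.7; -1 -40 -10 0 0; -1 -40 -10 0 0; -1 -40 -10 0 0; -1 -40 -10 0 0; -1 -40 -10 0 0; -1 -30 -25 0 0; -1 -25 -30 0 0; -1 -20 -35 0 0; -1 -15 -38 0 0; -1 -15 -38 0 0"

```text
time: 1.45
position: [0.51, 0.3467, 0.2311]
tool_rot: [[-0.99, 0.14, 0.0], [0.14, 0.99, -0.0], [-0.0, -0.0, -1.0]]
contact_force: [0.1, 0.4, 0.1]
opening: 0.0854
```

Emit:
step_arm --commands "-1 -10 -38 0 0; -1 -7 -38 0 0; -1 0 -38 0 0; -1 0 -38 0 0; -1 0 -38 0 0; -1 0 -38 0 0; -1 0 -38 0 0; -1 0 -38 0 0; -1 0 -38 0 0; -1 0 -38 0 0; -1 0 0 0 0; -1 0 0 0 0"

```text
time: 2.45
position: [0.4728, -0.0329, 0.2316]
tool_rot: [[-0.989, 0.146, 0.0], [0.146, 0.989, -0.001], [-0.001, -0.001, -1.0]]
contact_force: [0.2, 0.3, -0.1]
opening: 0.0857
```

```bash
python3 to.py 0.469 -0.0645 0.15 -8
```

```text
t 2.45 pos [ 0.4728 -0.0329  0.2316] yaw -8.39 open 0.0857 F [ 0.2  0.3 -0.1]
z tilt [ 4.e-04 -1.e-03 -1.e+00]
tool shift mm (before spin) [ -0.8 -31.7  81.6] spin deg -0.39
tool shift mm (after spin) [ -0.7 -31.8  81.6]
```

Emit:
step_arm --commands "-1 -0.7 -16 0 -0.4; -1 0 -15.8 20 0; -1 0 0 30 0; -1 0 0 30 0; -1 0 0 0 0; -1 0 0 0 0"

```text
time: 2.95
position: [0.469, -0.06, 0.1507]
tool_rot: [[-0.992, 0.13, -0.003], [0.13, 0.992, 0.001], [0.003, 0.001, -1.0]]
contact_force: [1.0, -0.3, -0.1]
opening: 0.0853
```

```bash
python3 to.py 0.469 -0.0645 0.066 -8; python3 - <<'E'
from h import *
for n,r in(("top",(120,250,170,330)),("side",(90,270,150,380))):
    c=cap(n); z=c["pixels"][r[0]:r[1],r[2]:r[3],::-1]; cv2.imwrite(f"pics/g1{n}.png",cv2.resize(z,None,fx=3.3,fy=3.3,interpolation=cv2.INTER_CUBIC))
E
```

```text
t 2.95 pos [ 0.469  -0.06    0.1507] yaw -7.47 open 0.0853 F [ 1.  -0.3 -0.1]
z tilt [-0.0031  0.0011 -1.    ]
tool shift mm (before spin) [-0.9 -4.6 84.7] spin deg 0.53
tool shift mm (after spin) [-0.6 -4.5 84.7]
```

View pics/g1side.png

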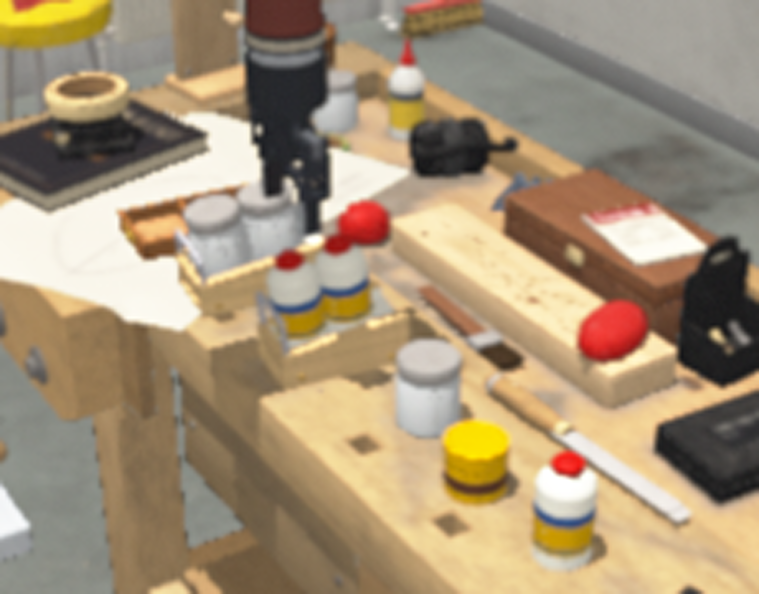

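```bash
python3 - <<'E'
from h import *
o=ctrl.get_obs(); print(o["time"],o["position"],o["joints"].round(3))
for n,r in(("top",(120,250,170,330)),("side",(90,270,150,380))):
    c=cap(n); print(n,proj(c,[o["position"]]),(proj(c,[o["position"]])-[r[2],r[0]])*3.3)
    if n=="top": save(c,"t2.png")
    else: save(c,"s2.png")
print(ctrl.get_obs()["time"],ctrl.get_obs()["position"])
E
```

```text
3.05 [ 0.47090202 -0.06058336  0.15268166] [ 0.097  0.455 -0.021  2.014  0.014  0.67   1.507]
top [[235.32716189 212.90122811]] [[215.57963424 306.57405276]]
side [[238.16662743 158.32914249]] [[290.94987051 225.48617023]]
3.15 [ 0.47098438 -0.06107048  0.1530557 ]
```

View pics/t2.png

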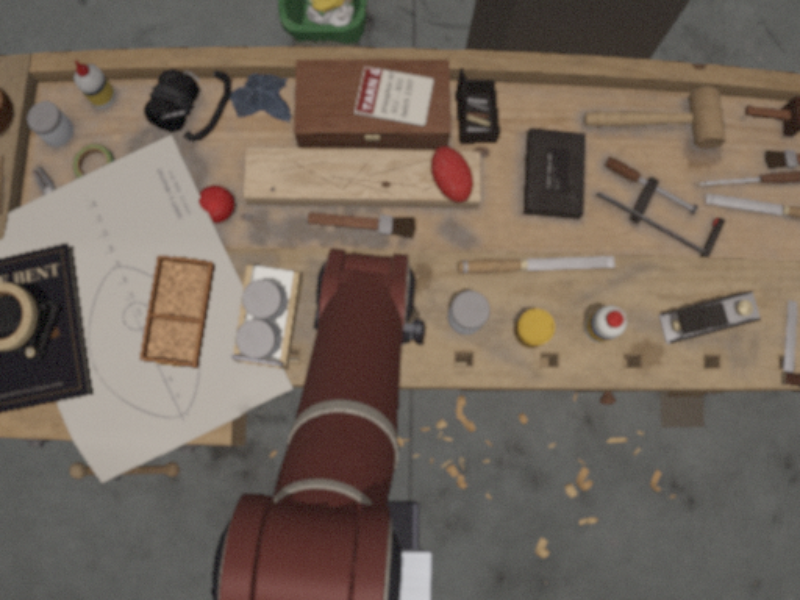

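View pics/s2.png

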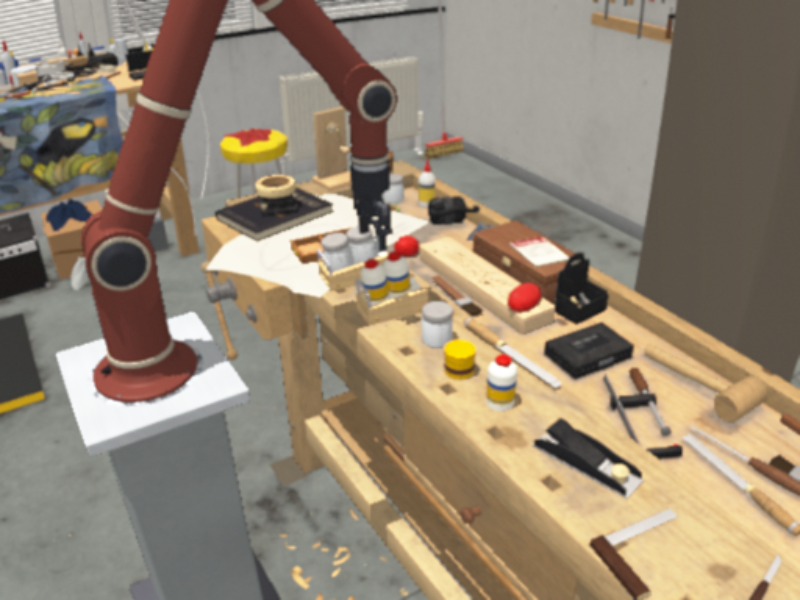

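The gripper's open fingers hang over the glue lane at (375,200) in the side view, matching the projected TCP; nothing has been disturbed.

Emit:
step_arm --commands "-1 0 0 0 0; -1 0 0 0 0; -1 0 0 0 0"

```text
time: 3.4
position: [0.4698, -0.0616, 0.152]
tool_rot: [[-0.991, 0.132, 0.001], [0.132, 0.991, -0.0], [-0.001, 0.0, -1.0]]
contact_force: [1.4, 0.6, -0.8]
opening: 0.0858
```

```bash
python3 to.py 0.469 -0.0645 0.066 -8
```

```text
t 3.4 pos [ 0.4698 -0.0616  0.152 ] yaw -7.61 open 0.0858 F [ 1.4  0.6 -0.8]
z tilt [ 1.4e-03 -2.0e-04 -1.0e+00]
tool shift mm (before spin) [ 0.6 -3.  86. ] spin deg 0.39
tool shift mm (after spin) [ 0.4 -3.  86. ]
```

Emit:
step_arm --commands "-1 0 -3 20 0.3; -1 0 0 20 0; -1 0 0 20 0; -1 0 0 15 0; -1 0 0 10 0; -1 0 0 0 0; -1 0 0 0 0; -1 0 0 0 0; -1 0 0 0 0"

```text
time: 4.15
position: [0.4698, -0.0647, 0.0672]
tool_rot: [[-0.99, 0.138, 0.002], [0.138, 0.99, -0.0], [-0.002, 0.0, -1.0]]
contact_force: [0.1, 0.2, -0.4]
opening: 0.0852
```

```bash
python3 to.py 0.469 -0.0645 0.066 -8
```

```text
t 4.15 pos [ 0.4698 -0.0647  0.0672] yaw -7.92 open 0.0852 F [ 0.1  0.2 -0.4]
z tilt [ 2.e-03 -2.e-04 -1.e+00]
tool shift mm (before spin) [0.8 0.  1.2] spin deg 0.08
tool shift mm (after spin) [0.8 0.  1.2]
```

Emit:
step_arm --commands "1 0 0 0 0; 1 0 0 0 0; 1 0 0 0 0; 1 0 0 0 0; 1 0 0 0 0; 1 0 0 0 0"

```text
time: 4.65
position: [0.4694, -0.0643, 0.0667]
tool_rot: [[-0.991, 0.137, 0.001], [0.137, 0.991, 0.0], [-0.001, 0.0, -1.0]]
contact_force: [-0.2, 0.9, 4.2]
opening: 0.0486
```

```bash
python3 to.py 0.469 -0.0645 0.066 -8; python3 - <<'E'
from h import *
c=cap("side"); z=c["pixels"][110:240,180:330,::-1]; cv2.imwrite("pics/g3s.png",cv2.resize(z,None,fx=4.5,fy=4.5,interpolation=cv2.INTER_CUBIC))
E
```

```text
t 4.65 pos [ 0.4694 -0.0643  0.0667] yaw -7.9 open 0.0486 F [-0.2  0.9  4.2]
z tilt [ 7.e-04  2.e-04 -1.e+00]
tool shift mm (before spin) [ 0.3 -0.3  0.7] spin deg 0.1
tool shift mm (after spin) [ 0.3 -0.3  0.7]
```

View pics/g3s.png

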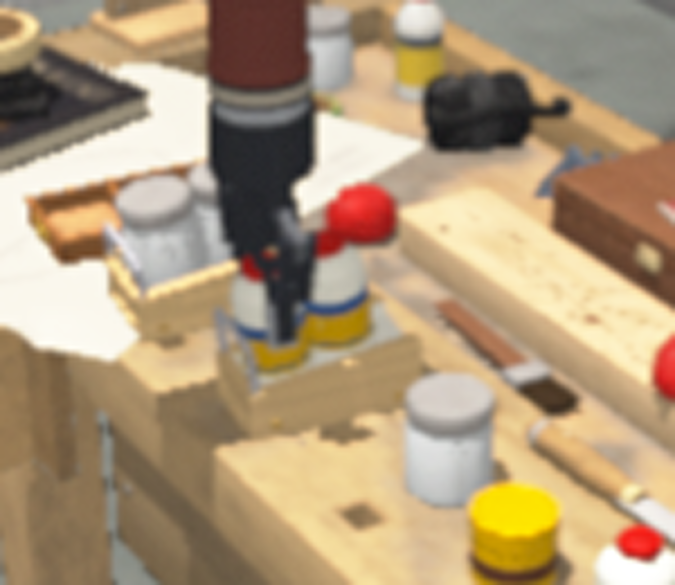

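The bottle at (265,310) in the crop is held between the fingers, opening 48.6 mm. Lifting it slightly toward the low end.

Emit:
step_arm --commands "1 1 0 -10 0; 1 1.5 0 -15 0; 1 1.5 0 -15 0; 1 1.5 0 -15 0; 1 1 0 -15 0; 1 1 0 -15 0; 1 0 0 -15 0; 1 0 0 -15 0; 1 0 0 -15 0; 1 0 0 -15 0; 1 0 0 -15 0; 1 0 0 0 0"

```text
time: 5.7
position: [0.4626, -0.0641, 0.2289]
tool_rot: [[-0.99, 0.138, 0.005], [0.138, 0.99, -0.001], [-0.005, -0.0, -1.0]]
contact_force: [1.9, 0.1, -1.4]
opening: 0.0488
```

```bash
python3 to.py 0.4726 0.2531 0.225 -6.5; python3 - <<'E'
from h import *
c=cap("side"); z=c["pixels"][80:240,150:330,::-1]; cv2.imwrite("pics/g4s.png",cv2.resize(z,None,fx=3.7,fy=3.7,interpolation=cv2.INTER_CUBIC))
E
```

```text
t 5.7 pos [ 0.4626 -0.0641  0.2289] yaw -7.96 open 0.0488 F [ 1.9  0.1 -1.4]
z tilt [ 0.0048 -0.001  -1.    ]
tool shift mm (before spin) [ 34.  315.5   3.6] spin deg -1.46
tool shift mm (after spin) [ 26.  316.3   3.9]
```

View pics/g4s.png

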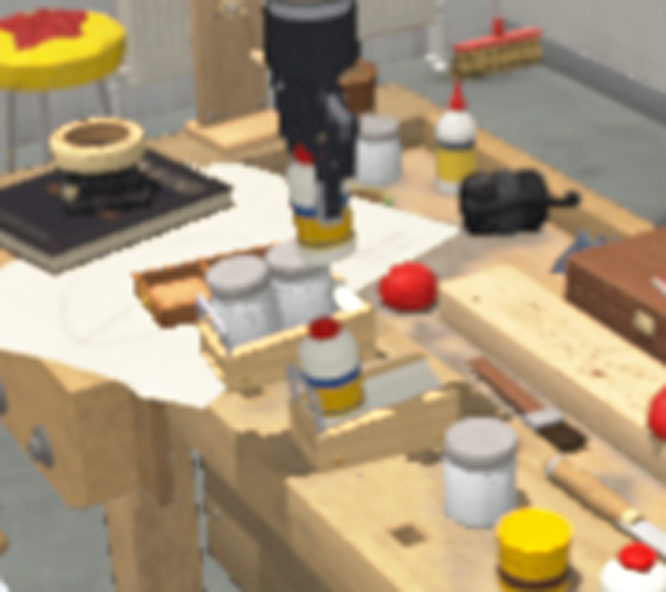

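Bottle lifted (318,200); the second bottle has slid to the stop (330,370). Carrying to the caddy.

Emit:
step_arm --commands "1 0 10 0 -1.4; 1 2 20 0 0; 1 3 30 0 0; 1 4 35 0 0; 1 4 35 0 0; 1 4 35 0 0; 1 4 35 0 0; 1 4 35 0 0; 1 4 35 0 0; 1 2 26 0 0; 1 2.4 15 0 0; 1 0 5 0 0"

```text
time: 6.75
position: [0.462, 0.2586, 0.2246]
tool_rot: [[-0.994, 0.106, -0.004], [0.106, 0.994, 0.001], [0.004, 0.001, -1.0]]
contact_force: [-0.3, 0.5, -1.0]
opening: 0.0486
```

Emit:
step_arm --commands "1 0 0 15 0; 1 0 0 25 0; 1 0 0 25 0; 1 0 0 25 0; 1 0 0 15 0; 1 0 0 0 0; 1 0 0 0 0; 1 0 0 0 0; 1 0 0 0 0"

```text
time: 7.5
position: [0.4654, 0.2544, 0.1225]
tool_rot: [[-0.994, 0.114, 0.002], [0.114, 0.994, 0.001], [-0.002, 0.001, -1.0]]
contact_force: [0.4, 0.7, -0.4]
opening: 0.0488
```

```bash
python3 to.py 0.4652 0.2539 0.048 -6.5; python3 - <<'E'
from h import *
c=cap("side"); z=c["pixels"][80:240,150:330,::-1]; cv2.imwrite("pics/g5s.png",cv2.resize(z,None,fx=3.7,fy=3.7,interpolation=cv2.INTER_CUBIC))
c=cap("top"); z=c["pixels"][150:250,60:200,::-1]; cv2.imwrite("pics/g5t.png",cv2.resize(z,None,fx=4,fy=4,interpolation=cv2.INTER_CUBIC))
E
```

```text
t 7.5 pos [0.4654 0.2544 0.1225] yaw -6.53 open 0.0488 F [ 0.4  0.7 -0.4]
z tilt [ 0.0021  0.001  -1.    ]
tool shift mm (before spin) [ 0.2 -0.6 74.5] spin deg -0.03
tool shift mm (after spin) [ 0.1 -0.5 74.5]
```

View pics/g5s.png

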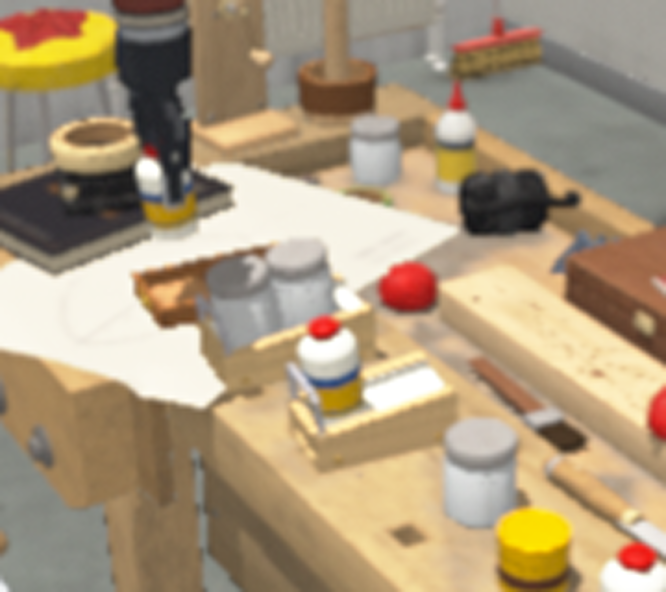

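Bottle hangs over the small compartment (165,200). Lowering.

Emit:
step_arm --commands "1 0 -0.5 20 0; 1 0 0 20 0; 1 0 0 15 0; 1 0 0 8 0; 1 0 0 5 0; 1 0 0 3 0; 1 0 0 2 0; 1 0 0 1 0; 1 0 0 0 0; 1 0 0 0 0"

```text
time: 8.43
position: [0.4648, 0.2539, 0.0478]
tool_rot: [[-0.994, 0.113, 0.001], [0.113, 0.994, 0.001], [-0.001, 0.001, -1.0]]
contact_force: [-0.7, 0.8, -1.3]
opening: 0.0486
```

Emit:
step_arm --commands "1 0 0 1 0; 1 0 0 1 0; 1 0 0 1 0; 1 0 0 0 0"

```text
time: 8.77
position: [0.4661, 0.2542, 0.0457]
tool_rot: [[-0.993, 0.114, 0.004], [0.114, 0.993, 0.001], [-0.003, 0.002, -1.0]]
contact_force: [0.1, -1.8, 6.4]
opening: 0.0486
```

Contact (6 N). Opening slowly.

Emit:
step_arm --commands "0 0 0 0 0; -0.2 0 0 0 0; -0.4 0 0 0 0; -0.7 0 0 0 0; -1 0 0 0 0; -1 0 0 0 0; -1 0 0 0 0; -1 0 0 -10 0; -1 0 0 -20 0; -1 0 0 -25 0; -1 0 0 -30 0; -1 0 0 -30 0"

```text
time: 9.77
position: [0.464, 0.2535, 0.1609]
tool_rot: [[-0.994, 0.113, -0.001], [0.113, 0.994, -0.0], [0.001, -0.001, -1.0]]
contact_force: [-0.1, -0.2, -0.1]
opening: 0.0859
```

Emit:
step_arm --commands "-1 0 0 -20 0; -1 0 0 -10 0; -1 0 -30 0 -1.4; -1 0 -38 0 0; -1 0 -38 0 0; -1 -2 -30 0 0; -1 -3 -10 0 0; -1 0 0 0 0; -1 0 0 0 0"

```text
time: 10.52
position: [0.4558, 0.1085, 0.1893]
tool_rot: [[-0.996, 0.09, -0.0], [0.09, 0.996, 0.001], [0.0, 0.001, -1.0]]
contact_force: [-0.3, 0.7, -0.5]
opening: 0.0855
```

```bash
python3 to.py 0.472 0.1058 0.13 -8; python3 - <<'E'
from h import *
c=cap("side"); z=c["pixels"][80:240,150:330,::-1]; cv2.imwrite("pics/g6s.png",cv2.resize(z,None,fx=3.7,fy=3.7,interpolation=cv2.INTER_CUBIC))
c=cap("top"); z=c["pixels"][150:250,60:240,::-1]; cv2.imwrite("pics/g6t.png",cv2.resize(z,None,fx=4,fy=4,interpolation=cv2.INTER_CUBIC))
E
```

```text
t 10.52 pos [0.4558 0.1085 0.1893] yaw -5.15 open 0.0855 F [-0.3  0.7 -0.5]
z tilt [-1.e-04  9.e-04 -1.e+00]
tool shift mm (before spin) [-16.4  -1.3  59.2] spin deg 2.85
tool shift mm (after spin) [-16.4  -0.4  59.3]
```

View pics/g6s.png

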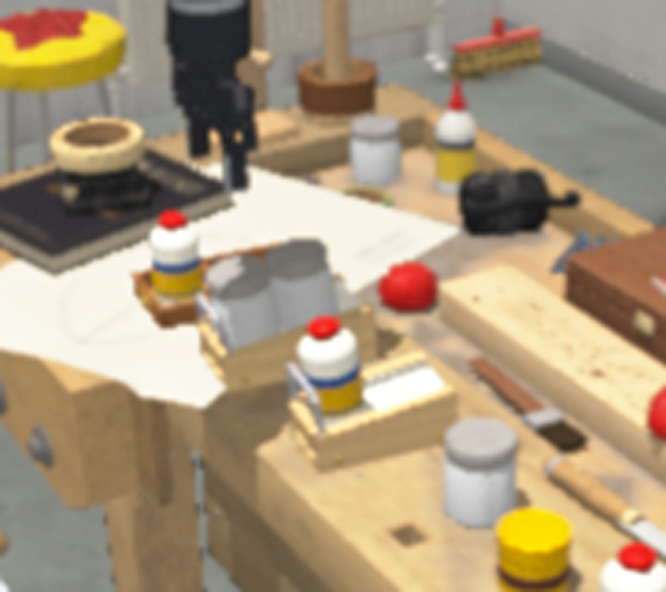

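View pics/g6t.png

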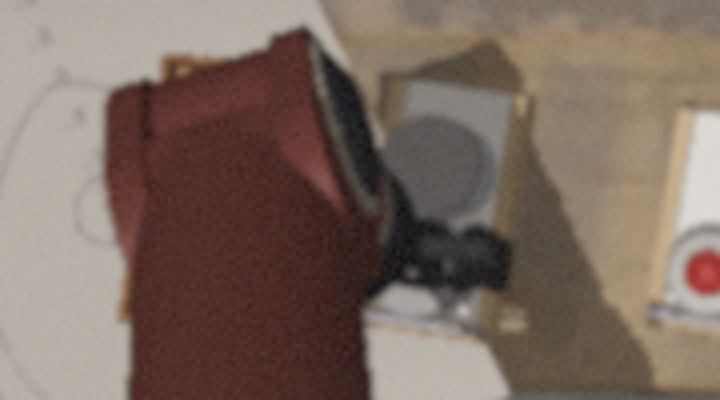

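Glue stands upright in the small compartment (175,260). Now the front jar.

Emit:
step_arm --commands "-1 -8 0 0 2.8; -1 -8 0 10 0; -1 0 0 20 0; -1 0 0 20 0; -1 0 0 10 0; -1 0 0 0 0; -1 0 0 0 0; -1 0 0 0 0; -1 0 0 0 0"

```text
time: 11.37
position: [0.4723, 0.1067, 0.13]
tool_rot: [[-0.991, 0.137, 0.002], [0.137, 0.991, 0.001], [-0.002, 0.001, -1.0]]
contact_force: [-0.3, -0.1, 0.0]
opening: 0.0854
```

```bash
python3 to.py 0.472 0.1058 0.054 -8
```

```text
t 11.37 pos [0.4723 0.1067 0.13  ] yaw -7.86 open 0.0854 F [-0.3 -0.1  0. ]
z tilt [ 1.7e-03  6.0e-04 -1.0e+00]
tool shift mm (before spin) [ 0.3 -1.  76. ] spin deg 0.14
tool shift mm (after spin) [ 0.2 -0.9 76. ]
```

Emit:
step_arm --commands "-1 0 -1 20 0; -1 0 0 20 0; -1 0 0 15 0; -1 0 0 12 0; -1 0 0 8 0; -1 0 0 0 0; -1 0 0 0 0; -1 0 0 0 0"

```text
time: 12.03
position: [0.4722, 0.1053, 0.0551]
tool_rot: [[-0.99, 0.138, 0.002], [0.138, 0.99, 0.0], [-0.002, 0.001, -1.0]]
contact_force: [0.5, 0.4, -0.4]
opening: 0.0854
```

Emit:
step_arm --commands "1 0 0 0 0; 1 0 0 0 0; 1 0 0 0 0; 1 0 0 0 0; 1 0 0 0 0; 1 0 0 0 0"

```text
time: 12.53
position: [0.4725, 0.1065, 0.0548]
tool_rot: [[-0.991, 0.137, 0.002], [0.137, 0.991, 0.002], [-0.002, 0.002, -1.0]]
contact_force: [1.0, 4.9, 1.8]
opening: 0.0588
```

```bash
python3 to.py 0.472 0.1058 0.054 -8; python3 - <<'E'
from h import *
c=cap("side"); z=c["pixels"][80:240,150:330,::-1]; cv2.imwrite("pics/g7s.png",cv2.resize(z,None,fx=3.7,fy=3.7,interpolation=cv2.INTER_CUBIC))
E
```

```text
t 12.53 pos [0.4725 0.1065 0.0548] yaw -7.85 open 0.0588 F [1.  4.9 1.8]
z tilt [ 0.0025  0.0019 -1.    ]
tool shift mm (before spin) [ 0.4 -0.8  0.8] spin deg 0.15
tool shift mm (after spin) [ 0.4 -0.8  0.8]
```

View pics/g7s.png

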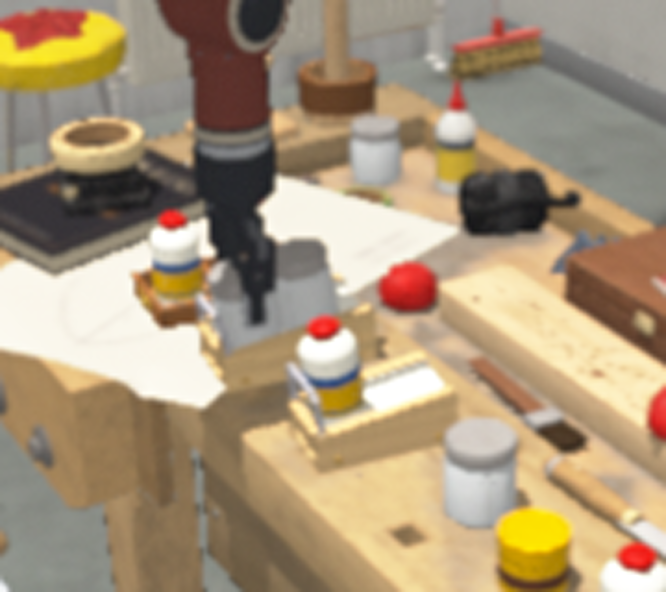

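Emit:
step_arm --commands "1 1 0 -10 0; 1 1.5 0 -15 0; 1 1.5 0 -15 0; 1 1.5 0 -15 0; 1 1 0 -15 0; 1 1 0 -15 0; 1 0 0 -15 0; 1 0 0 -20 0; 1 0 0 -20 0; 1 0 0 -15 0; 1 0 0 0 0; 1 0 0 0 0"

```text
time: 13.58
position: [0.4632, 0.1047, 0.2089]
tool_rot: [[-0.99, 0.139, -0.002], [0.139, 0.99, -0.002], [0.001, -0.002, -1.0]]
contact_force: [0.1, -0.1, -3.0]
opening: 0.059
```

```bash
python3 to.py 0.5503 0.2441 0.2 -6.5; python3 - <<'E'
from h import *
c=cap("side"); z=c["pixels"][80:240,150:330,::-1]; cv2.imwrite("pics/g8s.png",cv2.resize(z,None,fx=3.7,fy=3.7,interpolation=cv2.INTER_CUBIC))
E
```

```text
t 13.58 pos [0.4632 0.1047 0.2089] yaw -8.0 open 0.059 F [ 0.1 -0.1 -3. ]
z tilt [-0.0016 -0.0017 -1.    ]
tool shift mm (before spin) [-66.9 150.2   8.5] spin deg -1.5
tool shift mm (after spin) [-70.8 148.3   8.9]
```

View pics/g8s.png

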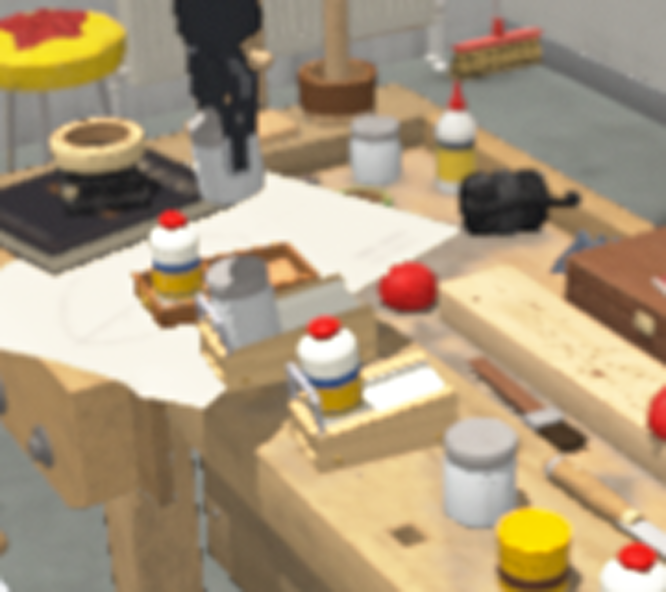

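Emit:
step_arm --commands "1 -6 12 0 -1.5; 1 -12 26 0 0; 1 -15 32 0 0; 1 -15 32 0 0; 1 -12 26 0 0; 1 -8 15 0 0; 1 -3 5 10 0; 1 0 0 20 0; 1 0 0 25 0; 1 0 0 25 0; 1 0 0 15 0; 1 0 0 10 0"

```text
time: 14.63
position: [0.5484, 0.2419, 0.0998]
tool_rot: [[-0.994, 0.113, -0.008], [0.113, 0.994, -0.005], [0.007, -0.006, -1.0]]
contact_force: [-0.6, -0.6, -2.0]
opening: 0.0588
```

Emit:
step_arm --commands "1 0 0 0 0; 1 0 0 0 0; 1 0 0 0 0"

```text
time: 14.88
position: [0.552, 0.2449, 0.105]
tool_rot: [[-0.994, 0.112, 0.001], [0.112, 0.994, 0.0], [-0.001, 0.0, -1.0]]
contact_force: [-0.7, 0.1, -1.2]
opening: 0.0592
```

```bash
python3 to.py 0.5502 0.2442 0.036 -6.5
```

```text
t 14.88 pos [0.552  0.2449 0.105 ] yaw -6.44 open 0.0592 F [-0.7  0.1 -1.2]
z tilt [ 1.3e-03  3.0e-04 -1.0e+00]
tool shift mm (before spin) [ 1.8 -0.9 69. ] spin deg 0.06
tool shift mm (after spin) [ 1.7 -0.9 69. ]
```

Emit:
step_arm --commands "1 1.5 -0.8 20 0; 1 0 0 20 0; 1 0 0 13 0; 1 0 0 7 0; 1 0 0 4 0; 1 0 0 2 0; 1 0 0 1 0; 1 0 0 1 0; 1 0 0 1 0; 1 0 0 0 0; 1 0 0 0 0"

```text
time: 15.8
position: [0.55, 0.2445, 0.0357]
tool_rot: [[-0.994, 0.112, 0.001], [0.112, 0.994, 0.0], [-0.0, 0.0, -1.0]]
contact_force: [-0.4, 1.7, -1.1]
opening: 0.0589
```

Emit:
step_arm --commands "1 0 0 1 0; 1 0 0 1 0; 1 0 0 0 0; 1 0 0 0 0"

```text
time: 16.13
position: [0.5504, 0.2446, 0.0339]
tool_rot: [[-0.994, 0.112, 0.001], [0.112, 0.994, 0.0], [-0.001, 0.001, -1.0]]
contact_force: [-0.7, -0.5, 2.7]
opening: 0.0588
```

Touching. Release and rise.

Emit:
step_arm --commands "0 0 0 0 0; -0.3 0 0 0 0; -0.5 0 0 0 0; -0.7 0 0 0 0; -1 0 0 0 0; -1 0 0 0 0; -1 0 0 0 0; -1 0 0 -10 0; -1 0 0 -20 0; -1 0 0 -30 0; -1 0 0 -35 0; -1 0 0 -35 0"

```text
time: 17.13
position: [0.5493, 0.2442, 0.165]
tool_rot: [[-0.994, 0.112, -0.001], [0.112, 0.994, -0.0], [0.001, -0.001, -1.0]]
contact_force: [1.5, 0.8, -0.1]
opening: 0.085
```

Emit:
step_arm --commands "-1 0 -10 -30 1; -1 0 -30 -10 1; -1 0 -40 0 0; -1 0 -40 0 0; -1 0 -40 0 0; -1 0 -40 0 0; -1 0 -40 0 0; -1 0 -40 0 0; -1 0 -40 0 0; -1 0 -40 0 0; -1 0 -40 0 0; -1 0 -30 0 0"

```text
time: 18.13
position: [0.4865, -0.1852, 0.2042]
tool_rot: [[-0.989, 0.15, 0.0], [0.15, 0.989, -0.002], [-0.001, -0.002, -1.0]]
contact_force: [0.8, 0.6, 0.2]
opening: 0.0853
```

```bash
python3 to.py 0.522 -0.2145 0.12 -8; python3 - <<'E'
from h import *
c=cap("side"); save(c,"s9.png")
c=cap("top"); z=c["pixels"][140:250,60:420,::-1]; cv2.imwrite("pics/t9.png",cv2.resize(z,None,fx=2.2,fy=2.2,interpolation=cv2.INTER_CUBIC))
E
python3 lanes.py; python3 meas.py
```

```text
t 18.13 pos [ 0.4865 -0.1852  0.2042] yaw -8.63 open 0.0853 F [0.8 0.6 0.2]
z tilt [ 5.0e-04 -2.2e-03 -1.0e+00]
tool shift mm (before spin) [-39.4 -23.5  84.3] spin deg -0.63
tool shift mm (after spin) [-39.2 -24.1  84.2]
jar +y 77 yaw -6.25 y at x=.49: 140.77 x range [0.4561 0.5905]
jar -y 223 yaw -7.81 y at x=.49: 63.69 x range [0.4366 0.5789]
glue +y 105 yaw -8.29 y at x=.49: -33.73 x range [0.4572 0.5768]
glue -y 131 yaw -7.97 y at x=.49: -102.15 x range [0.4423 0.5662]
caddy rect ((520.4780883789062, 247.70269775390625), (93.30718994140625, 172.274169921875), 83.410400390625)
yel [338 199  16  22 258] [345.5503876  209.76356589] [ 0.49882366 -0.32888375  0.045     ]
[0.04627101 0.05032444 0.05424001]
jar [157.9 218.2] [0.463  0.119  0.1005] rng [0.4651 0.1176 0.1006] zmed 0.1005 enc 162.0 216.5 12.54003620147705
jar [168.3 214. ] [0.4731 0.0952 0.1015] rng [0.4712 0.0971 0.1001] zmed 0.1019 enc 164.4107208251953 215.32142639160156 12.548030853271484
```

View pics/s9.png

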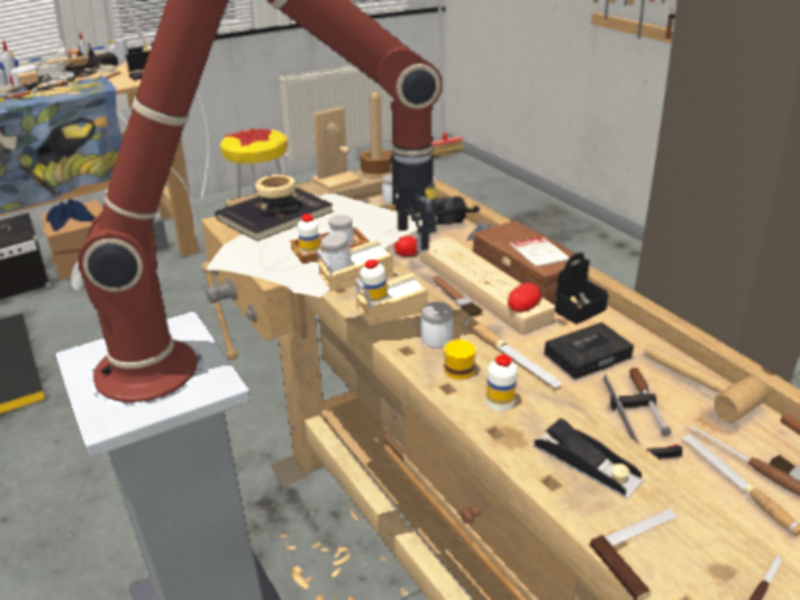

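View pics/t9.png

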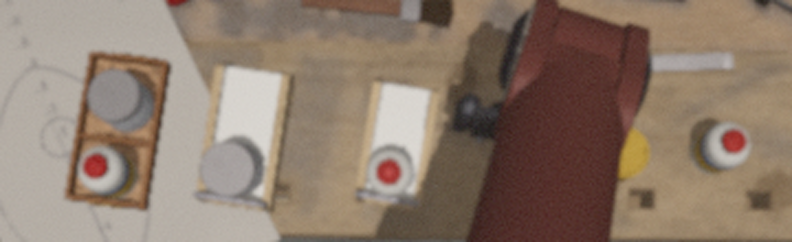

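```bash
cat > deck.py <<'E'
from h import *
c=cap("top"); P=cloud(c); im=c["pixels"]; hsv=cv2.cvtColor(im,cv2.COLOR_RGB2HSV).astype(int)
for name,u0,u1,v0,v1,xo,zo,th in(("jar",150,195,171,202,None,34,-8),("glue",225,262,178,204,None,32.5,-8)):
    rows=[]
    for v in range(v0,v1):
        sat=hsv[v,u0:u1,1]; 
        w=np.where((sat<38)&(hsv[v,u0:u1,2]>110)&(P[v,u0:u1,2]>.02))[0]
        if len(w)<12: continue
        # subpixel edges at sat=45
        a,b=w[0],w[-1]
        f=lambda i,j:(i+(45-sat[i])/(sat[j]-sat[i])*(j-i)) if sat[j]!=sat[i] else i
        L=f(a,a-1)+u0; R_=f(b,b+1)+u0
        zd=np.nanmedian(P[v,u0+a+3:u0+b-2,2])
        rows.append((v,L,R_,zd))
    rows=np.array(rows)
    # deck z linear in v
    pz=np.polyfit(rows[:,0],rows[:,3],1); zd=np.polyval(pz,rows[:,0])
    for lz,rz,t in((0,0,"both deck"),(0,.0139,"R cheek"),(.0139,0,"L cheek")):
        A=np.array([plane(c,[[r[1],r[0]]],z+lz)[0] for r,z in zip(rows,zd)])
        B=np.array([plane(c,[[r[2],r[0]]],z+rz)[0] for r,z in zip(rows,zd)])
        la=np.polyfit(A[:,0]-.5,A[:,1],1); lb=np.polyfit(B[:,0]-.5,B[:,1],1)
        print(name,t,"yaw",np.degrees(np.arctan([la[0],lb[0]])).round(2),"y@.5",la[1].round(4),lb[1].round(4),"mid",((la[1]+lb[1])/2).round(4),"width",((la[1]-lb[1])*np.cos(.14)).round(4),"xrange",A[:,0].min().round(3),A[:,0].max().round(3))
E
python3 deck.py; python3 deck.py
python3 - <<'E'
from h import *
c=cap("top"); P=cloud(c); im=c["pixels"]; hsv=cv2.cvtColor(im,cv2.COLOR_RGB2HSV)
Z=P[...,2]; m=np.zeros(Z.shape,bool); m[160:235,85:140]=1; m&=(Z>.06)&(hsv[...,1]<60)
m=m.astype(np.uint8)
k,l,s,ce=cv2.connectedComponentsWithStats(m)
for i in range(1,k):
    if s[i,4]>100:
        q=P[l==i];q=q[abs(q[:,2]-.079)<.006]; 
        if len(q): print(s[i],q.mean(0),np.percentile(q,[2,98],axis=0).mean(0))
red=((hsv[...,0]<8)|(hsv[...,0]>172))&(hsv[...,1]>150)&(hsv[...,2]>80); red[:160]=0; red[235:]=0
k,l,s,ce=cv2.connectedComponentsWithStats(red.astype(np.uint8))
for i in range(1,k):
    if s[i,4]>25: print("red",s[i],ce[i],np.nanmedian(P[l==i],0))
E
```

```text
jar both deck yaw [ -7.92 -20.83] y@.5 0.1386 0.0803 mid 0.1095 width 0.0577 xrange 0.514 0.586
jar R cheek yaw [ -7.92 -20.85] y@.5 0.1386 0.0776 mid 0.1081 width 0.0604 xrange 0.514 0.586
jar L cheek yaw [ -7.94 -20.83] y@.5 0.1357 0.0803 mid 0.108 width 0.0549 xrange 0.512 0.582
glue both deck yaw [-8.86 -3.31] y@.5 -0.0393 -0.1004 mid -0.0699 width 0.0605 xrange 0.512 0.571
glue R cheek yaw [-8.86 -3.31] y@.5 -0.0393 -0.1003 mid -0.0698 width 0.0603 xrange 0.512 0.571
glue L cheek yaw [-8.86 -3.31] y@.5 -0.0401 -0.1004 mid -0.0703 width 0.0597 xrange 0.51 0.568
jar both deck yaw [-7.91 -2.47] y@.5 0.1386 0.0678 mid 0.1032 width 0.0701 xrange 0.514 0.586
jar R cheek yaw [-7.91 -2.48] y@.5 0.1386 0.0659 mid 0.1023 width 0.0719 xrange 0.514 0.586
jar L cheek yaw [-7.92 -2.47] y@.5 0.1357 0.0678 mid 0.1017 width 0.0673 xrange 0.512 0.582
glue both deck yaw [-8.82 -3.74] y@.5 -0.0394 -0.1002 mid -0.0698 width 0.0602 xrange 0.512 0.571
glue R cheek yaw [-8.82 -3.74] y@.5 -0.0394 -0.1 mid -0.0697 width 0.0601 xrange 0.512 0.571
glue L cheek yaw [-8.82 -3.74] y@.5 -0.0402 -0.1002 mid -0.0702 width 0.0594 xrange 0.51 0.568
[100 171  25  26 484] [0.54888104 0.24024584 0.07780458] [0.54899593 0.24042476 0.07800089]
[ 96 206  22  22 266] [0.46511822 0.24433166 0.08082828] [0.46821038 0.24856209 0.07938937]
red [389 200   9   8  58] [392.98275862 203.70689655] [ 0.50709956 -0.4328365   0.09757575]
red [ 99 211   9   9  68] [103.02941176 215.05882353] [0.46759276 0.24822848 0.10244405]
red [232 214   9   9  63] [236.25396825 217.88888889] [ 0.46315281 -0.06195869  0.12631636]
```

Emit:
step_arm --commands "-1 -19 -12 0 -0.5; -1 -20 -12 20 0; -1 0 0 30 0; -1 0 0 30 0; -1 0 0 0 0; -1 0 0 0 0; -1 0 0 0 0; -1 0 0 0 0"

```text
time: 19.15
position: [0.5245, -0.2101, 0.1255]
tool_rot: [[-0.991, 0.137, 0.004], [0.137, 0.991, -0.001], [-0.004, -0.001, -1.0]]
contact_force: [-0.2, 0.9, -0.1]
opening: 0.0851
```

```bash
python3 to.py 0.522 -0.2145 0.025 -8
```

```text
t 19.15 pos [ 0.5245 -0.2101  0.1255] yaw -7.85 open 0.0851 F [-0.2  0.9 -0.1]
z tilt [ 0.0039 -0.0013 -1.    ]
tool shift mm (before spin) [  2.3  -4.6 100.5] spin deg 0.15
tool shift mm (after spin) [  1.9  -4.7 100.5]
```

Emit:
step_arm --commands "-1 2 -4.5 0 0; -1 0 0 20 0; -1 0 0 25 0; -1 0 0 25 0; -1 0 0 18 0; -1 0 0 12 0; -1 0 0 0 0; -1 0 0 0 0; -1 0 0 0 0"

```text
time: 19.9
position: [0.5215, -0.2151, 0.0248]
tool_rot: [[-0.99, 0.138, 0.003], [0.138, 0.99, -0.001], [-0.003, -0.001, -1.0]]
contact_force: [0.4, -0.1, 0.0]
opening: 0.0853
```

Emit:
step_arm --commands "1 0 0 0 0; 1 0 0 0 0; 1 0 0 0 0; 1 0 0 0 0; 1 0 0 0 0; 1 0 0 0 0"

```text
time: 20.4
position: [0.5211, -0.2147, 0.0244]
tool_rot: [[-0.99, 0.138, 0.002], [0.138, 0.99, -0.001], [-0.002, -0.0, -1.0]]
contact_force: [-0.4, -0.3, 5.6]
opening: 0.0587
```

```bash
python3 to.py 0.522 -0.2145 0.025 -8; python3 - <<'E'
from h import *
c=cap("side"); z=c["pixels"][140:290,200:360,::-1]; cv2.imwrite("pics/j1s.png",cv2.resize(z,None,fx=4,fy=4,interpolation=cv2.INTER_CUBIC))
E
```

```text
t 20.4 pos [ 0.5211 -0.2147  0.0244] yaw -7.92 open 0.0587 F [-0.4 -0.3  5.6]
z tilt [ 1.8e-03 -7.0e-04 -1.0e+00]
tool shift mm (before spin) [-0.8  0.3 -0.6] spin deg 0.08
tool shift mm (after spin) [-0.8  0.3 -0.6]
```

View pics/j1s.png

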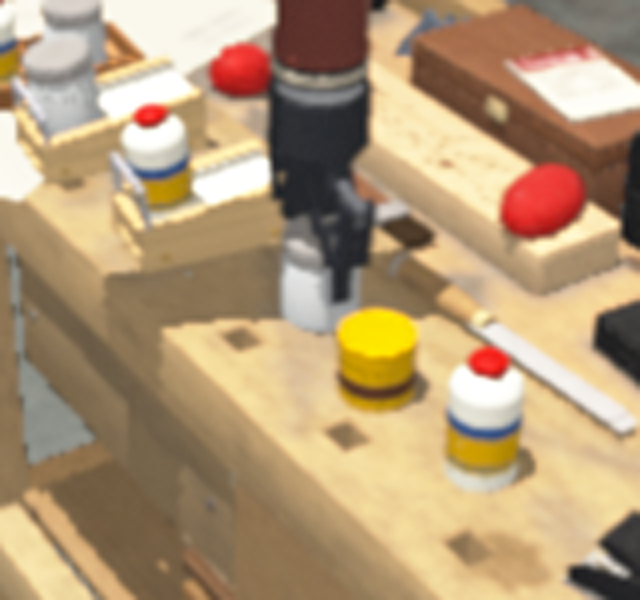

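Emit:
step_arm --commands "1 0 0 -10 0; 1 0 0 -20 0; 1 0 0 -30 0; 1 0 0 -35 0; 1 0 0 -35 0; 1 0 10 -30 0; 1 0 20 -10 0; 1 2 30 0 0; 1 3 35 0 0; 1 3 35 0 0; 1 3 35 0 0; 1 3 35 0 0"

```text
time: 21.45
position: [0.5331, -0.013, 0.1934]
tool_rot: [[-0.99, 0.138, -0.001], [0.138, 0.99, -0.0], [0.001, -0.0, -1.0]]
contact_force: [0.7, -0.5, -1.7]
opening: 0.0589
```

Emit:
step_arm --commands "1 3 35 0 0; 1 3 30 0 0; 1 3 25 0 0; 1 2 15 0 0; 1 0 5 0 0; 1 0 0 0 0; 1 0 0 0 0; 1 0 0 0 0; 1 0 0 0 0"

```text
time: 22.2
position: [0.5384, 0.0937, 0.1933]
tool_rot: [[-0.99, 0.141, -0.0], [0.141, 0.99, -0.001], [0.0, -0.001, -1.0]]
contact_force: [-0.3, -0.4, -2.3]
opening: 0.0589
```

```bash
python3 to.py 0.539 0.0966 0.09 -8
```

```text
t 22.2 pos [0.5384 0.0937 0.1933] yaw -8.1 open 0.0589 F [-0.3 -0.4 -2.3]
z tilt [-3.0e-04 -1.3e-03 -1.0e+00]
tool shift mm (before spin) [ -0.3   3.1 103.3] spin deg -0.1
tool shift mm (after spin) [ -0.2   2.9 103.3]
```

Correct and lower to just above the cheeks, then look.

Emit:
step_arm --commands "1 0 3 10 0; 1 0 0 25 0; 1 0 0 25 0; 1 0 0 22 0; 1 0 0 15 0; 1 0 0 0 0; 1 0 0 0 0; 1 0 0 0 0"

```text
time: 22.87
position: [0.5395, 0.0989, 0.0969]
tool_rot: [[-0.99, 0.138, 0.002], [0.138, 0.99, 0.0], [-0.002, 0.0, -1.0]]
contact_force: [-0.2, -0.2, -1.7]
opening: 0.0582
```

```bash
python3 to.py 0.539 0.0966 0.069 -8;  python3 - <<'E'
from h import *
c=cap("side"); z=c["pixels"][110:230,160:300,::-1]; cv2.imwrite("pics/j2s.png",cv2.resize(z,None,fx=5,fy=5,interpolation=cv2.INTER_CUBIC))
E
```

```text
t 22.87 pos [0.5395 0.0989 0.0969] yaw -7.95 open 0.0582 F [-0.2 -0.2 -1.7]
z tilt [ 1.6e-03  3.0e-04 -1.0e+00]
tool shift mm (before spin) [ 0.2 -2.3 27.9] spin deg 0.05
tool shift mm (after spin) [ 0.2 -2.3 27.9]
```

View pics/j2s.png

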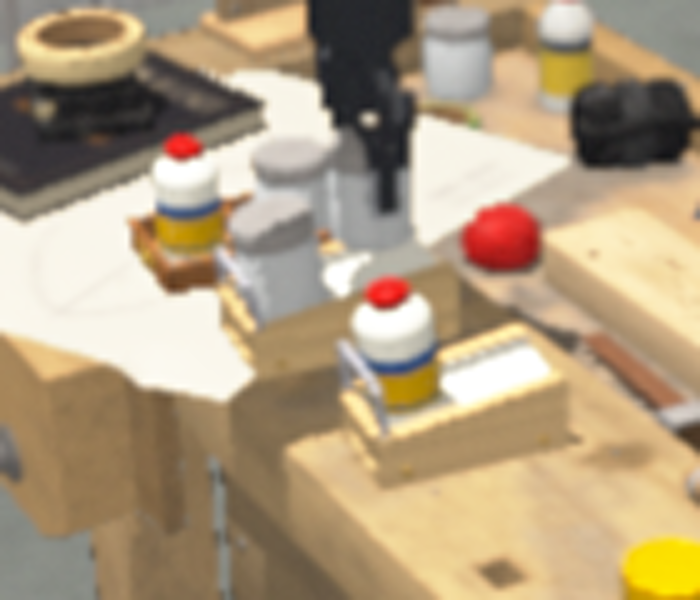

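Emit:
step_arm --commands "1 0 -2 8 0; 1 0 0 6 0; 1 0 0 0 0; 1 0 0 0 0; 1 0 0 0 0; 1 0 0 0 0"

```text
time: 23.42
position: [0.5386, 0.0971, 0.0825]
tool_rot: [[-0.99, 0.138, 0.0], [0.138, 0.99, 0.0], [-0.0, 0.0, -1.0]]
contact_force: [-0.7, -0.3, -1.9]
opening: 0.0584
```

```bash
python3 to.py 0.539 0.0968 0.069 -8
```

```text
t 23.42 pos [0.5386 0.0971 0.0825] yaw -7.91 open 0.0584 F [-0.7 -0.3 -1.9]
z tilt [ 5.e-04  1.e-04 -1.e+00]
tool shift mm (before spin) [-0.4 -0.2 13.5] spin deg 0.09
tool shift mm (after spin) [-0.4 -0.2 13.5]
```

Emit:
step_arm --commands "1 0 0 3 0; 1 0 0 3 0; 1 0 0 2 0; 1 0 0 2 0; 1 0 0 1 0; 1 0 0 0 0; 1 0 0 0 0"

```text
time: 24.0
position: [0.5386, 0.0982, 0.0713]
tool_rot: [[-0.991, 0.137, 0.0], [0.137, 0.991, 0.001], [-0.0, 0.001, -1.0]]
contact_force: [0.7, 3.9, -1.7]
opening: 0.0586
```

Sideways 3.9 N from the -y cheek means the jar is inside the lane but off to -y; shift +2 mm and continue.

Emit:
step_arm --commands "1 0 1 0 0; 1 0 1 0 0; 1 0 0.5 0 0; 1 0 0 1 0; 1 0 0 1 0; 1 0 0 1 0; 1 0 0 0 0; 1 0 0 0 0"

```text
time: 24.67
position: [0.5386, 0.0989, 0.0681]
tool_rot: [[-0.99, 0.138, -0.001], [0.138, 0.99, -0.001], [0.001, -0.001, -1.0]]
contact_force: [0.6, -0.2, -1.1]
opening: 0.0585
```

Emit:
step_arm --commands "1 0 0 1 0; 1 0 0 1 0; 1 0 0 0 0; 1 0 0 0 0"

```text
time: 25.0
position: [0.5389, 0.0994, 0.0664]
tool_rot: [[-0.99, 0.138, 0.0], [0.138, 0.99, -0.0], [-0.0, 0.0, -1.0]]
contact_force: [0.1, 0.9, -1.5]
opening: 0.0588
```

Emit:
step_arm --commands "1 0 0 1 0; 1 0 0 1 0; 1 0 0 1 0; 1 0 0 0 0; 1 0 0 0 0"

```text
time: 25.42
position: [0.5395, 0.0999, 0.0641]
tool_rot: [[-0.991, 0.137, 0.002], [0.137, 0.991, 0.001], [-0.002, 0.001, -1.0]]
contact_force: [-1.1, 1.4, 5.1]
opening: 0.0585
```

Emit:
step_arm --commands "0.3 0 0 0 0; 0.1 0 0 0 0; -0.1 0 0 0 0; -0.3 0 0 0 0; -0.6 0 0 0 0; -1 0 0 0 0; -1 0 0 0 0; -1 0 0 0 0; -1 0 0 -10 0; -1 0 0 -20 0; -1 0 0 -30 0; -1 0 0 -30 0"

```text
time: 26.42
position: [0.5381, 0.0992, 0.1542]
tool_rot: [[-0.99, 0.138, -0.002], [0.138, 0.99, -0.001], [0.002, -0.001, -1.0]]
contact_force: [1.3, 0.7, -0.7]
opening: 0.0852
```

Emit:
step_arm --commands "-1 0 0 -30 0; -1 0 -10 -20 0; -1 0 -30 0 0; -1 0 -40 0 0; -1 0 -40 0 0; -1 0 -40 0 0; -1 0 -40 0 0; -1 0 -40 0 0; -1 0 -40 0 0; -1 0 -40 0 0; -1 0 -40 0 0; -1 0 -40 0 0"

```text
time: 27.42
position: [0.483, -0.2986, 0.2041]
tool_rot: [[-0.99, 0.138, 0.0], [0.138, 0.99, -0.0], [-0.0, -0.0, -1.0]]
contact_force: [0.8, -0.2, 0.5]
opening: 0.0855
```

Emit:
step_arm --commands "-1 0 -35 0 0; -1 0 -30 0 0; -1 0 -20 0 0; -1 0 -5 0 0; -1 0 0 0 0; -1 0 0 0 0; -1 0 0 0 0"

```text
time: 28.0
position: [0.4724, -0.3832, 0.2035]
tool_rot: [[-0.991, 0.134, 0.001], [0.134, 0.991, 0.002], [-0.0, 0.002, -1.0]]
contact_force: [-0.4, 0.8, 0.2]
opening: 0.0853
```

```bash
python3 to.py 0.507 -0.433 0.16 -8;  python3 - <<'E'
from h import *
c=cap("side"); z=c["pixels"][110:290,160:380,::-1]; cv2.imwrite("pics/j3s.png",cv2.resize(z,None,fx=3.5,fy=3.3,interpolation=cv2.INTER_CUBIC))
c=cap("top"); z=c["pixels"][140:250,60:420,::-1]; cv2.imwrite("pics/j3t.png",cv2.resize(z,None,fx=2.2,fy=2.2,interpolation=cv2.INTER_CUBIC))
E
python3 meas.py
```

```text
t 28.0 pos [ 0.4724 -0.3832  0.2035] yaw -7.71 open 0.0853 F [-0.4  0.8  0.2]
z tilt [ 6.0e-04  1.9e-03 -1.0e+00]
tool shift mm (before spin) [-41.  -44.8  43.5] spin deg 0.29
tool shift mm (after spin) [-41.2 -44.5  43.5]
caddy rect ((520.3564453125, 247.77365112304688), (93.32801055908203, 172.5521697998047), 83.6286849975586)
yel [334 199  20  22 168] [343.35119048 209.29166667] [ 0.49990444 -0.32340674  0.045     ]
[0.04669992 0.05075738 0.05347535]
jar [163.  216.1] [0.4681 0.1071 0.1012] rng [0.4684 0.1073 0.1002] zmed 0.1015 enc 163.0 216.0 13.038504600524902
jar [167.9 191. ] [0.526  0.0972 0.1079] rng [0.5259 0.0975 0.1015] zmed 0.1088 enc 168.0 190.5 13.463011741638184
```

View pics/j3s.png

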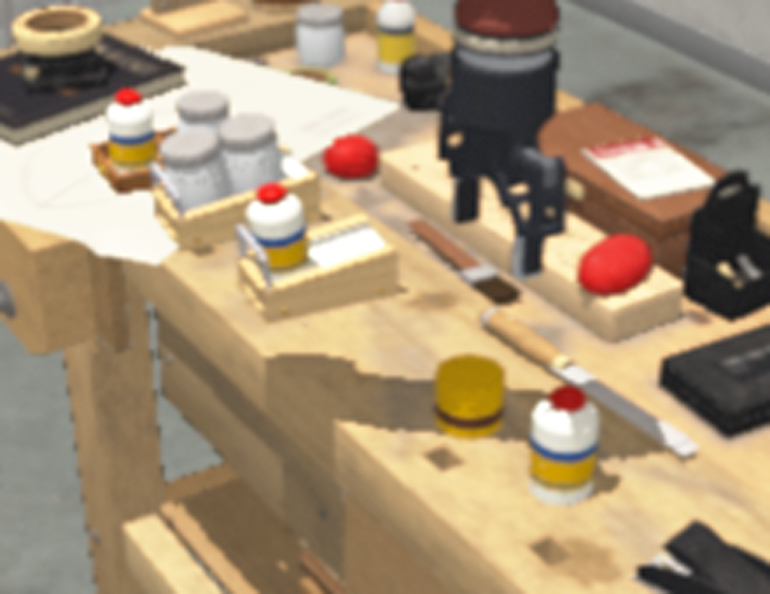

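View pics/j3t.png

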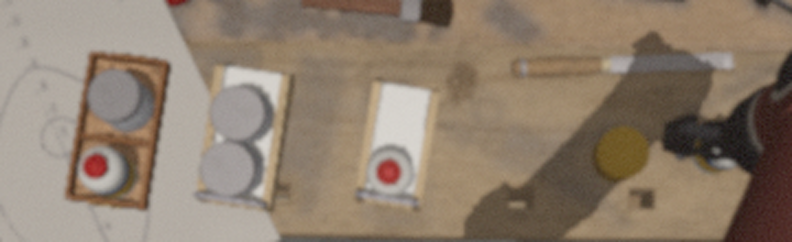

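Jar pair now at (235,165)/(240,110) in the lane crop, and matches the original pair's positions within 1 mm. Now the new glue.

Emit:
step_arm --commands "-1 -20 -22 0 0.3; -1 -21 -22 10 0; -1 0 0 20 0; -1 0 0 15 0; -1 0 0 0 0; -1 0 0 0 0; -1 0 0 0 0; -1 0 0 0 0"

```text
time: 28.82
position: [0.5066, -0.4353, 0.16]
tool_rot: [[-0.99, 0.142, 0.002], [0.142, 0.99, -0.002], [-0.003, -0.001, -1.0]]
contact_force: [0.5, -0.3, 0.8]
opening: 0.0853
```

```bash
python3 to.py 0.507 -0.433 0.038 -8.1
```

```text
t 28.82 pos [ 0.5066 -0.4353  0.16  ] yaw -8.18 open 0.0853 F [ 0.5 -0.3  0.8]
z tilt [ 0.0023 -0.0018 -1.    ]
tool shift mm (before spin) [  0.2   2.5 122. ] spin deg -0.08
tool shift mm (after spin) [-1.00e-01  2.40e+00  1.22e+02]
```

Emit:
step_arm --commands "-1 0 2 20 0; -1 0 0 25 0; -1 0 0 25 0; -1 0 0 25 0; -1 0 0 17 0; -1 0 0 10 0; -1 0 0 0 0; -1 0 0 0 0; -1 0 0 0 0"

```text
time: 29.57
position: [0.5072, -0.4342, 0.0383]
tool_rot: [[-0.99, 0.143, 0.003], [0.143, 0.99, -0.002], [-0.003, -0.002, -1.0]]
contact_force: [-0.4, 0.3, -0.1]
opening: 0.0854
```

Emit:
step_arm --commands "1 0 0 0 0; 1 0 0 0 0; 1 0 0 0 0; 1 0 0 0 0; 1 0 0 0 0; 1 0 0 0 0"

```text
time: 30.07
position: [0.5065, -0.4337, 0.0373]
tool_rot: [[-0.99, 0.143, 0.001], [0.143, 0.99, -0.001], [-0.001, -0.001, -1.0]]
contact_force: [-0.4, -0.0, 4.4]
opening: 0.0487
```

```bash
python3 to.py 0.528 -0.073 0.2 -8.1;  python3 - <<'E'
from h import *
c=cap("side"); z=c["pixels"][110:290,200:380,::-1]; cv2.imwrite("pics/k1s.png",cv2.resize(z,None,fx=3.3,fy=3.3,interpolation=cv2.INTER_CUBIC))
E
```

```text
t 30.07 pos [ 0.5065 -0.4337  0.0373] yaw -8.21 open 0.0487 F [-0.4 -0.   4.4]
z tilt [ 0.0012 -0.0011 -1.    ]
tool shift mm (before spin) [  30.   359.9 -163.1] spin deg -0.11
tool shift mm (after spin) [  29.6  360.1 -162.7]
```

View pics/k1s.png

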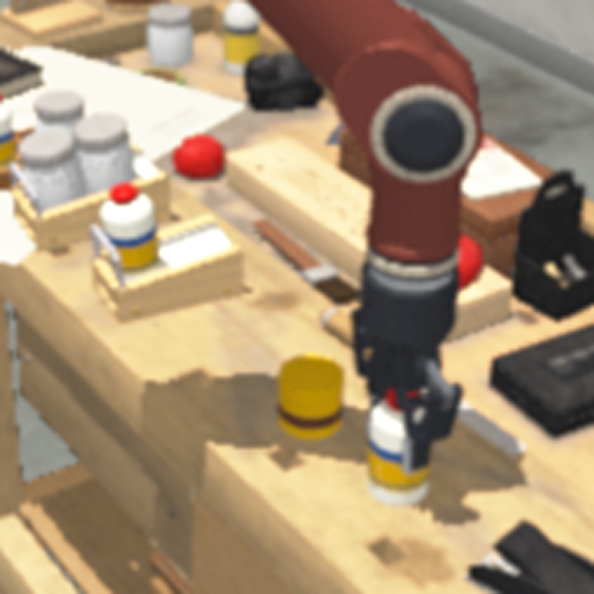

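Emit:
step_arm --commands "1 0 0 -10 0; 1 0 0 -20 0; 1 0 0 -30 0; 1 0 0 -35 0; 1 0 0 -35 0; 1 0 10 -25 0; 1 2 20 -8 0; 1 3 30 0 0; 1 3 35 0 0; 1 3 35 0 0; 1 3 35 0 0; 1 3 35 0 0"

```text
time: 31.12
position: [0.5168, -0.2309, 0.199]
tool_rot: [[-0.99, 0.143, -0.002], [0.143, 0.99, 0.001], [0.002, 0.001, -1.0]]
contact_force: [1.4, -1.0, -2.1]
opening: 0.0488
```

Emit:
step_arm --commands "1 3 35 0 0; 1 3 35 0 0; 1 3 35 0 0; 1 2 27 0 0; 1 1 18 0 0; 1 0 8 0 0; 1 0 0 0 0; 1 0 0 0 0; 1 0 0 0 0; 1 0 0 0 0"

```text
time: 31.95
position: [0.5282, -0.0772, 0.1992]
tool_rot: [[-0.989, 0.147, -0.0], [0.147, 0.989, -0.001], [0.0, -0.001, -1.0]]
contact_force: [0.3, -0.0, -1.3]
opening: 0.0487
```

```bash
python3 to.py 0.528 -0.072 0.1 -8.1
```

```text
t 31.95 pos [ 0.5282 -0.0772  0.1992] yaw -8.43 open 0.0487 F [ 0.3 -0.  -1.3]
z tilt [-4.0e-04 -1.3e-03 -1.0e+00]
tool shift mm (before spin) [ 0.9  5.2 99.2] spin deg -0.33
tool shift mm (after spin) [ 0.9  5.1 99.2]
```

Emit:
step_arm --commands "1 0 3 10 -0.2; 1 0 0 22 0; 1 0 0 25 0; 1 0 0 22 0; 1 0 0 15 0; 1 0 0 5 0; 1 0 0 0 0; 1 0 0 0 0; 1 0 0 0 0; 1 0 0 0 0"

```text
time: 32.78
position: [0.5298, -0.072, 0.1014]
tool_rot: [[-0.99, 0.14, 0.003], [0.14, 0.99, -0.0], [-0.003, 0.0, -1.0]]
contact_force: [0.8, -0.1, -2.7]
opening: 0.0485
```

```bash
python3 to.py 0.528 -0.072 0.08 -8.1; python3 - <<'E'
from h import *
c=cap("side"); z=c["pixels"][110:230,180:320,::-1]; cv2.imwrite("pics/k2s.png",cv2.resize(z,None,fx=5,fy=5,interpolation=cv2.INTER_CUBIC))
E
```

```text
t 32.78 pos [ 0.5298 -0.072   0.1014] yaw -8.02 open 0.0485 F [ 0.8 -0.1 -2.7]
z tilt [ 2.6e-03 -3.0e-04 -1.0e+00]
tool shift mm (before spin) [ 1.8 -0.3 21.4] spin deg 0.08
tool shift mm (after spin) [ 1.8 -0.3 21.4]
```

View pics/k2s.png

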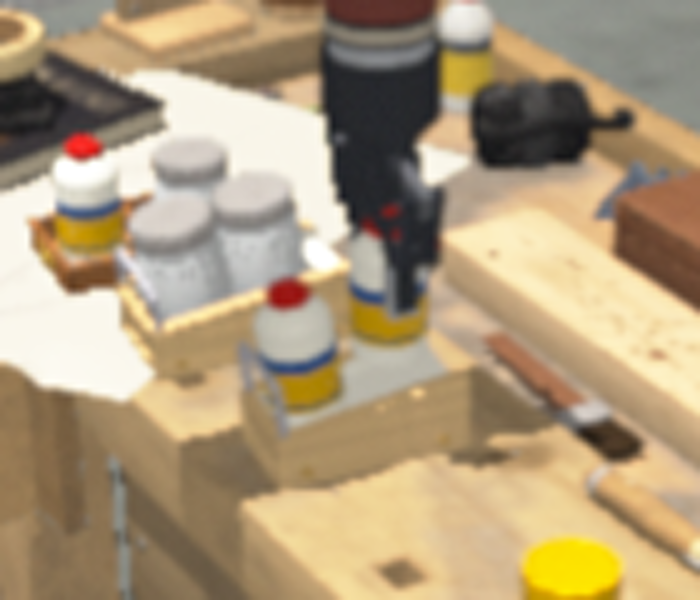

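Emit:
step_arm --commands "1 1.5 0 5 0; 1 0 0 4 0; 1 0 0 3 0; 1 0 0 2 0; 1 0 0 1 0; 1 0 0 0 0; 1 0 0 0 0"

```text
time: 33.42
position: [0.5274, -0.0716, 0.0852]
tool_rot: [[-0.99, 0.139, -0.0], [0.139, 0.99, -0.0], [0.0, -0.0, -1.0]]
contact_force: [0.6, -0.5, -1.3]
opening: 0.0491
```

Emit:
step_arm --commands "1 0 0 2 0; 1 0 0 2 0; 1 0 0 1 0; 1 0 0 1 0; 1 0 0 0 0; 1 0 0 0 0"

```text
time: 33.92
position: [0.5274, -0.0716, 0.0792]
tool_rot: [[-0.99, 0.139, -0.0], [0.139, 0.99, -0.0], [0.0, -0.0, -1.0]]
contact_force: [0.2, -0.1, -2.4]
opening: 0.0485
```

No cheek contact; going down to the deck.

Emit:
step_arm --commands "1 0 0 1 0; 1 0 0 1 0; 1 0 0 1 0; 1 0 0 1 0; 1 0 0 0 0; 1 0 0 0 0"

```text
time: 34.42
position: [0.5283, -0.0716, 0.0764]
tool_rot: [[-0.99, 0.139, 0.002], [0.139, 0.99, -0.0], [-0.002, 0.0, -1.0]]
contact_force: [-1.2, -0.7, 4.6]
opening: 0.049
```

Emit:
step_arm --commands "0.4 0 0 0 0; 0.2 0 0 0 0; 0 0 0 0 0; -0.2 0 0 0 0; -0.4 0 0 0 0; -0.7 0 0 0 0; -1 0 0 0 0; -1 0 0 0 0; -1 0 0 -10 0; -1 0 0 -20 0; -1 0 0 -30 0; -1 0 0 -30 0"

```text
time: 35.42
position: [0.5267, -0.0715, 0.1663]
tool_rot: [[-0.99, 0.139, -0.002], [0.139, 0.99, 0.0], [0.002, -0.0, -1.0]]
contact_force: [0.5, -0.3, 1.2]
opening: 0.0852
```

Emit:
step_arm --commands "-1 0 0 -30 0; -1 0 -10 -20 0; -1 -15 -30 0 0; -1 -20 -35 0 0; -1 -20 -35 0 0; -1 -20 -35 0 0; -1 -10 -35 0 0; -1 0 -30 0 0; -1 0 -15 0 0; -1 0 0 0 0; -1 0 0 0 0; -1 0 0 0 0"

```text
time: 36.42
position: [0.5809, -0.303, 0.2156]
tool_rot: [[-0.991, 0.136, 0.001], [0.136, 0.991, 0.003], [-0.0, 0.003, -1.0]]
contact_force: [0.9, 0.7, 0.2]
opening: 0.0854
```

```bash
python3 to.py 0.528 -0.072 0.2;  python3 - <<'E'
from h import *
c=cap("side"); z=c["pixels"][110:290,160:380,::-1]; cv2.imwrite("pics/e1s.png",cv2.resize(z,None,fx=3.5,fy=3.3,interpolation=cv2.INTER_CUBIC))
c=cap("top"); z=c["pixels"][140:250,60:420,::-1]; cv2.imwrite("pics/e1t.png",cv2.resize(z,None,fx=2.2,fy=2.2,interpolation=cv2.INTER_CUBIC))
P=cloud(c); hsv=cv2.cvtColor(c["pixels"],cv2.COLOR_RGB2HSV)
red=((hsv[...,0]<8)|(hsv[...,0]>172))&(hsv[...,1]>150)&(hsv[...,2]>80); red[:160]=0; red[235:]=0
k,l,s,ce=cv2.connectedComponentsWithStats(red.astype(np.uint8))
for i in range(1,k):
    if s[i,4]>25: print("red",s[i],ce[i],np.nanmedian(P[l==i],0))
E
python3 meas.py
```

```text
t 36.42 pos [ 0.5809 -0.303   0.2156] yaw -7.83 open 0.0854 F [0.9 0.7 0.2]
z tilt [ 6.0e-04  2.8e-03 -1.0e+00]
tool shift mm (before spin) [ 83.9 221.6  16.3] spin deg -0.0
tool shift mm (after spin) [ 83.9 221.6  15.6]
red [237 192   9   9  59] [241.13559322 196.42372881] [ 0.51186668 -0.07232302  0.13294679]
red [ 99 211   9   9  67] [103.08955224 215.08955224] [0.4675413  0.24793531 0.10275527]
red [232 214   9   9  63] [236.20634921 217.88888889] [ 0.46315749 -0.0619475   0.12625614]
caddy rect ((520.4774169921875, 247.71951293945312), (93.30127716064453, 172.28366088867188), 83.45452880859375)Traceback (most recent call last):
  File "meas.py", line 17, in <module>
    k,l,s,ce=cv2.connectedComponentsWithStats(yel.astype(np.uint8)); i=1+s[1:,4].argmax()
                                                                         ~~~~~~~~~~~~~~^^
ValueError: attempt to get argmax of an empty sequence
```

View pics/e1s.png

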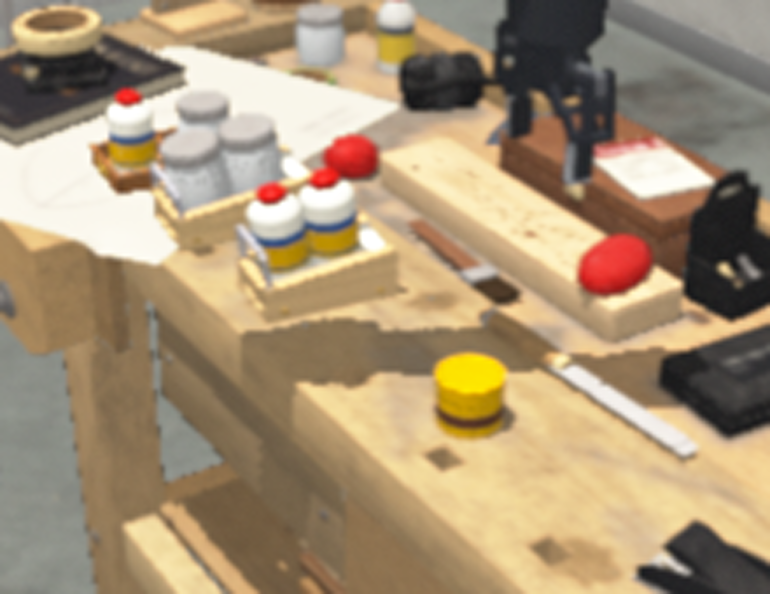

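View pics/e1t.png

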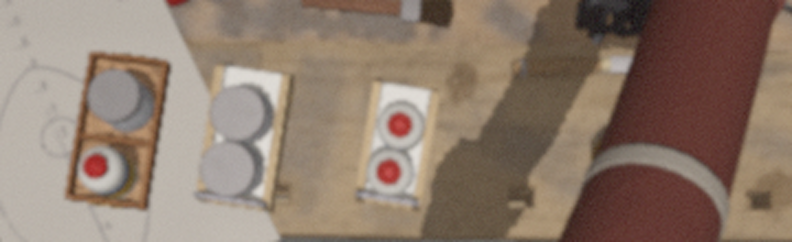

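All six items read in place, the wax tin is at its original pixel in the side view (460,359), and the gripper is clear. Handing in.

```bash
python3 -c "
from plant import ctrl
print(ctrl.job_done())"
```

```text
the job is handed in; nothing more can be done
None
```

The job is done and handed in at about 36 s of the 112 s. The former front glue bottle stands in the caddy's smaller compartment and the former front jar in the larger. Both lanes hold the slid-forward item at the stop with the new one right behind it.

**Lanes:** after loading, the jar tops were within about 1 mm of where the original pair stood. The glue cap tops were within about 2 mm.

**Caddy:** from the top camera, in the caddy's frame:

| Item | x | y |
|---|---|---|
| glue_front | about -53 mm | about -5 mm |
| jar_front | about +29 mm | about -4 mm |

Both are inside the limits and look upright.

**Wax tin:** it was not touched, and it sits at the same pixel in the side view. My last top-view measurement of it failed because the arm hid it.

**Disagreement:** the camera puts both caddy items 5–7 mm from where the gripper's release position says they should be. The tightest case is the glue's x, about 7 mm inside its limit by the camera reading. The new jar first touched the -y cheek of its lane with about 4 N, and I shifted it about 2 mm before releasing it.

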